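# Store the spare fittings in the snap-cover boxes

### The arm

A 6-joint arm with a two-finger parallel gripper is mounted at the origin on the work surface. World frame = base frame: x ahead of the robot, y to its left, z up, the work surface at z = 0. Lengths are in mm, angles in rad, forces in N, time in s.
With the tool pointing down it reaches from about 275 to 1000 mm from the base axis. Payload 8.4 kg.
Tool frame: the origin (TCP) lies at the very end of the fingers, on their centre line; the grasp point (between the pads) lies 19 mm behind it; z points along the fingers, y is the direction in which the jaws open and shut (so a half turn about z gives the same grasp; the last joint's range is limited). The gripper opens to 85 mm and grips with 20 to 120 N. Pads are 22 mm wide; open, the fingers measure 114 mm over their backs; the gripper's body (76 mm by 85 mm) begins 54 mm behind the grasp point. The pads swing forward as they close: fully open they stand 13 mm farther back than shut.
Start: joints at [1.103, 0.353, 1.633, -0, 1.155, -0.002], TCP at [280.71, 558.417, 231.281] pointing down, gripper open.
Joint ranges: [-2.63, 2.63], [-0.92, 2.1], [0.06, 2.66], [-1.3, 4.44], [0, 2.69], [-3.02, 3.02]. Speed limits (rad/s): [2.22, 2.22, 2.79, 3.14, 3.14, 3.14].

### API

Orientations are given as [roll, pitch, yaw] about the fixed x, y, z axes, in that order (R = Rz(yaw) Ry(pitch) Rx(roll)).
In Python, from rig import r gives the robot as it stands.
- The arm moves only by the tool jog_arm, never from a script. Its argument "increments" is text: rows parted by semicolons, each of 7 numbers parted by spaces: the shift along the tool's x, y, z in cm, then the turn, a rotation vector about the tool's x, y, z in rad, then the opening, from -1 (shut) to 1 (fully open). A call has exactly 8 rows; each row shifts and turns the commanded pose from where the row before left it, along the tool's axes as they then stand; what a row does not reach is not made up. A row lasts 1/10 s, in which the tool goes at most 50 mm and 8.59 degrees, less where a joint would pass 70% of its speed; a pose out of reach is approached as far as the arm can. A call with a gripper value outside its range is refused whole. The fingers move at their own pace and stop on an object; "squeeze" is the grip in N (left out, the last holds). Time passes only in rows, so rows that do not move let the fingers close, or fill a call up. It gives the time, the measured TCP pose, the force and the opening at its end, in the units of the state.
- r.sense(): the state, without advancing time (a new reading comes with each control period).
- r.grab_frame(name): name is "scene" or "top" or "wrist"; returns the picture (384x512x3 uint8, red, green, blue); there is no depth.
- r.camera_info(name): a dict with "K" (3x3 intrinsics, pixels), "dist_coeffs" ([k1, k2, p1, p2, k3] as OpenCV has them; the pictures are not rectified), "rvec" (rotation vector, rad) and "tvec" (3), from world to camera coordinates, as OpenCV has them. Camera axes: x right, y down, z forward; pixel columns grow to the right and rows downward; lengths in mm; the calibration is good to about 2 mm. A picture is of the moment at which its call begins: read the wrist's pose just before it. camera_info takes no time and is no camera call; for the wrist camera it gives the pose at the moment of the call.
- r.sign_off(): hands the job in, once; it reports no verdict.
The state is a dict: "clock": time; "qpos": joint angles; "qvel": joint speeds; "joint_efforts": joint torques, N m; "eef_pos": TCP position; "tcp_rot": TCP orientation; "contact_force": force on the tool from outside, world axes, zero at the start; "wrist_torque": the same for the moment, N m; "opening": opening from 0.0 (shut) to 1.0 (fully open).
Only numpy, scipy, OpenCV 4.12 (cv2) and the standard library are available. Lean on these libraries where they do the work, as an engineer would, in place of code of your own. Each camera call takes 0.05 s, during which the arm holds its last target.

### The job

Take the lid off the blue tin, move every brass fitting in it into the pockets of the green boxes, no more than one to a pocket, then press all four yellow covers down, also over empty pockets, until each snaps and stays shut. Put the lid back on the empty tin so that it sits level with its rim inside, and leave the spanner, red can, carton and gauge where they are.

Things in the scene. Friction and masses are not known exactly. Their poses are not given: they have to be found in the camera images.
- box_a: Fixed low green twin box, 72 deep (x) x 152 wide (y) x 24 high, origin at the centre of its underside on the table, z up. Two open-topped pockets, 56 (x) x 52 (y) inside, centred at y = +40 (a0) and -40 (a1), each with a yellow hinged cover. Hinges on its +x side (facing away from the robot, give or take yaw), spring catches on its -x side.
- box_b: Fixed low green twin box, 72 deep (x) x 152 wide (y) x 24 high, origin at the centre of its underside on the table, z up. Two open-topped pockets, 56 (x) x 52 (y) inside, centred at y = +40 (b0) and -40 (b1), each with a yellow hinged cover. Hinges on its +x side (facing away from the robot, give or take yaw), spring catches on its -x side.
- cover_a0 (a joint): Angle of pocket a0's yellow domed cover, rad: 0 shut, 1.2 to 1.6 (stop) standing open. 64 from hinge to lip, 62 wide, flat top 36 above the hinge line when shut. A weak spring (1 to 2 N at the lip) reopens it unless pressed fully home: 5 to 12 N down on its top, mid-width, 40 to 60 from the hinge, snaps the lip past the catch in the last 10 mm; then it stays under 0.03.
- hinge_a0 (a point): On the hinge line of cover a0, mid-width, fixed to box_a, 24 above the table; axes as the box's. The cover opens by turning about the box's +y (lip up, then over towards +x).
- pocket_a0 (a point): Centre of the floor of pocket a0 (4 above the table); axes as the box's. The walls around it end 20 higher.
- cover_a1 (a joint): Angle of pocket a1's yellow domed cover, rad: 0 shut, 1.2 to 1.6 (stop) standing open. 64 from hinge to lip, 62 wide, flat top 36 above the hinge line when shut. A weak spring (1 to 2 N at the lip) reopens it unless pressed fully home: 5 to 12 N down on its top, mid-width, 40 to 60 from the hinge, snaps the lip past the catch in the last 10 mm; then it stays under 0.03.
- hinge_a1 (a point): On the hinge line of cover a1, mid-width, fixed to box_a, 24 above the table; axes as the box's. The cover opens by turning about the box's +y (lip up, then over towards +x).
- pocket_a1 (a point): Centre of the floor of pocket a1 (4 above the table); axes as the box's. The walls around it end 20 higher.
- cover_b0 (a joint): Angle of pocket b0's yellow domed cover, rad: 0 shut, 1.2 to 1.6 (stop) standing open. 64 from hinge to lip, 62 wide, flat top 36 above the hinge line when shut. A weak spring (1 to 2 N at the lip) reopens it unless pressed fully home: 5 to 12 N down on its top, mid-width, 40 to 60 from the hinge, snaps the lip past the catch in the last 10 mm; then it stays under 0.03.
- hinge_b0 (a point): On the hinge line of cover b0, mid-width, fixed to box_b, 24 above the table; axes as the box's. The cover opens by turning about the box's +y (lip up, then over towards +x).
- pocket_b0 (a point): Centre of the floor of pocket b0 (4 above the table); axes as the box's. The walls around it end 20 higher.
- cover_b1 (a joint): Angle of pocket b1's yellow domed cover, rad: 0 shut, 1.2 to 1.6 (stop) standing open. 64 from hinge to lip, 62 wide, flat top 36 above the hinge line when shut. A weak spring (1 to 2 N at the lip) reopens it unless pressed fully home: 5 to 12 N down on its top, mid-width, 40 to 60 from the hinge, snaps the lip past the catch in the last 10 mm; then it stays under 0.03.
- hinge_b1 (a point): On the hinge line of cover b1, mid-width, fixed to box_b, 24 above the table; axes as the box's. The cover opens by turning about the box's +y (lip up, then over towards +x).
- pocket_b1 (a point): Centre of the floor of pocket b1 (4 above the table); axes as the box's. The walls around it end 20 higher.
- tin: Fixed blue open tin, 118 (x) x 158 (y) x 56 high, walls and floor 4 thick; origin at the centre of its underside on the table, z up. The fittings stand in it, about 52 apart in its x and 64 apart in its y, and it starts covered by the lid.
- lid_grip (a point): Centre of the black grip bar, 14 (x) x 50 (y) x 30 high, on the tin's loose aluminium lid; axes the lid's, z up. Lid plate 130 (x) x 170 (y) x 4, its top 15 below this point; a rim under it (lower edge 25 below this point) drops into the tin with 6 play each side. 0.13 to 0.24 kg. Properly on: this point 75 above the tin's origin, axes matching the tin's either way round.
- plug_0_mid (a point): Middle (half-way up) of loose brass fitting 0, 48 high: hexagonal foot 30 across flats and 18 high, round stem 16 in diameter and 30 high on it with a black band near its top; z along the stem, away from the foot. 0.1 to 0.18 kg. Two to four fittings are there; None = absent (or held).
- plug_1_mid (a point): Middle (half-way up) of loose brass fitting 1, 48 high: hexagonal foot 30 across flats and 18 high, round stem 16 in diameter and 30 high on it with a black band near its top; z along the stem, away from the foot. 0.1 to 0.18 kg. Two to four fittings are there; None = absent (or held).
- plug_2_mid (a point): Middle (half-way up) of loose brass fitting 2, 48 high: hexagonal foot 30 across flats and 18 high, round stem 16 in diameter and 30 high on it with a black band near its top; z along the stem, away from the foot. 0.1 to 0.18 kg. Two to four fittings are there; None = absent (or held).
- plug_3_mid (a point): Middle (half-way up) of loose brass fitting 3, 48 high: hexagonal foot 30 across flats and 18 high, round stem 16 in diameter and 30 high on it with a black band near its top; z along the stem, away from the foot. 0.1 to 0.18 kg. Two to four fittings are there; None = absent (or held).
- spanner: Bystander: loose steel spanner, 180 long, lying on the table.
- oil_can: Bystander: loose red can, 52 in diameter, 115 high; origin at its base.
- carton: Bystander: loose cardboard carton 90 x 70 x 60; origin at its base.
- gauge: Bystander: loose round pressure gauge lying face up, 56 in diameter, 30 high; origin at its base.
Not all that is in view belongs to the job. What is meant by the part that bears lid_grip is not turquoise, and is the smaller of those in its own colour.

How it is judged (in metres and radians):
On the way, in this order (a step that is already met when the one before it is completed fails the run):
1. the lid is off the tin (horizontal distance between lid_grip and tin above 0.09 m), for 0.2 s.
2. every fitting is in a pocket, one to a pocket (((x of plug_0_mid in the frame of pocket_a0 between -0.026 and 0.026 m and y of plug_0_mid in the frame of pocket_a0 between -0.024 and 0.024 m and z of plug_0_mid in the frame of pocket_a0 between 0.003 and 0.034 m) or (x of plug_0_mid in the frame of pocket_a1 between -0.026 and 0.026 m and y of plug_0_mid in the frame of pocket_a1 between -0.024 and 0.024 m and z of plug_0_mid in the frame of pocket_a1 between 0.003 and 0.034 m) or (x of plug_0_mid in the frame of pocket_b0 between -0.026 and 0.026 m and y of plug_0_mid in the frame of pocket_b0 between -0.024 and 0.024 m and z of plug_0_mid in the frame of pocket_b0 between 0.003 and 0.034 m) or (x of plug_0_mid in the frame of pocket_b1 between -0.026 and 0.026 m and y of plug_0_mid in the frame of pocket_b1 between -0.024 and 0.024 m and z of plug_0_mid in the frame of pocket_b1 between 0.003 and 0.034 m)) and ((x of plug_1_mid in the frame of pocket_a0 between -0.026 and 0.026 m and y of plug_1_mid in the frame of pocket_a0 between -0.024 and 0.024 m and z of plug_1_mid in the frame of pocket_a0 between 0.003 and 0.034 m) or (x of plug_1_mid in the frame of pocket_a1 between -0.026 and 0.026 m and y of plug_1_mid in the frame of pocket_a1 between -0.024 and 0.024 m and z of plug_1_mid in the frame of pocket_a1 between 0.003 and 0.034 m) or (x of plug_1_mid in the frame of pocket_b0 between -0.026 and 0.026 m and y of plug_1_mid in the frame of pocket_b0 between -0.024 and 0.024 m and z of plug_1_mid in the frame of pocket_b0 between 0.003 and 0.034 m) or (x of plug_1_mid in the frame of pocket_b1 between -0.026 and 0.026 m and y of plug_1_mid in the frame of pocket_b1 between -0.024 and 0.024 m and z of plug_1_mid in the frame of pocket_b1 between 0.003 and 0.034 m)) and ((x of plug_2_mid in the frame of pocket_a0 between -0.026 and 0.026 m and y of plug_2_mid in the frame of pocket_a0 between -0.024 and 0.024 m and z of plug_2_mid in the frame of pocket_a0 between 0.003 and 0.034 m) or (x of plug_2_mid in the frame of pocket_a1 between -0.026 and 0.026 m and y of plug_2_mid in the frame of pocket_a1 between -0.024 and 0.024 m and z of plug_2_mid in the frame of pocket_a1 between 0.003 and 0.034 m) or (x of plug_2_mid in the frame of pocket_b0 between -0.026 and 0.026 m and y of plug_2_mid in the frame of pocket_b0 between -0.024 and 0.024 m and z of plug_2_mid in the frame of pocket_b0 between 0.003 and 0.034 m) or (x of plug_2_mid in the frame of pocket_b1 between -0.026 and 0.026 m and y of plug_2_mid in the frame of pocket_b1 between -0.024 and 0.024 m and z of plug_2_mid in the frame of pocket_b1 between 0.003 and 0.034 m)) and ((x of plug_3_mid in the frame of pocket_a0 between -0.026 and 0.026 m and y of plug_3_mid in the frame of pocket_a0 between -0.024 and 0.024 m and z of plug_3_mid in the frame of pocket_a0 between 0.003 and 0.034 m) or (x of plug_3_mid in the frame of pocket_a1 between -0.026 and 0.026 m and y of plug_3_mid in the frame of pocket_a1 between -0.024 and 0.024 m and z of plug_3_mid in the frame of pocket_a1 between 0.003 and 0.034 m) or (x of plug_3_mid in the frame of pocket_b0 between -0.026 and 0.026 m and y of plug_3_mid in the frame of pocket_b0 between -0.024 and 0.024 m and z of plug_3_mid in the frame of pocket_b0 between 0.003 and 0.034 m) or (x of plug_3_mid in the frame of pocket_b1 between -0.026 and 0.026 m and y of plug_3_mid in the frame of pocket_b1 between -0.024 and 0.024 m and z of plug_3_mid in the frame of pocket_b1 between 0.003 and 0.034 m)) and distance between each of plug_1_mid, plug_2_mid, plug_3_mid and plug_0_mid above 0.035 m and distance between each of plug_2_mid, plug_3_mid and plug_1_mid above 0.035 m and distance between plug_3_mid and plug_2_mid above 0.035 m), for 0.2 s.
At the end, for the whole second after the job is handed in: Every fitting in a pocket (middle within 26 mm of the pocket's centre in x, 24 mm in y, not above the shut cover), one to a pocket; all four covers latched (under 0.04 rad); lid level on the tin, rim inside (within 12 mm, 0.2 rad) (all of step 2 and value of joint each of cover_a0, cover_a1, cover_b0, cover_b1 below 0.04 rad and horizontal distance between lid_grip and tin below 0.012 m and z of lid_grip in the frame of tin between 0.071 and 0.0785 m and angle between lid_grip's own z axis and vertical below 0.05 rad and angle between the x axis of lid_grip and the x axis of tin, either way round below 0.2 rad); the robot touches nothing.
It fails at once if the spanner is displaced by more than 3 cm (distance of spanner from where it was at the start of the episode above 0.03 m).
It fails at once if the oil can is displaced by more than 3 cm (distance of oil_can from where it was at the start of the episode above 0.03 m).
It fails at once if the carton is displaced by more than 3 cm (distance of carton from where it was at the start of the episode above 0.03 m).
It fails at once if the gauge is displaced by more than 3 cm (distance of gauge from where it was at the start of the episode above 0.03 m).
Of plug_0, plug_1, plug_2, plug_3 only 2 to 4 are there at a start; the rules pass over those that are not, and their reading is None.
At some moment in a run one of lid, plug_0, plug_1, plug_2, plug_3 may be knocked a few centimetres aside while the robot is not near it.
Once in a run the grip may slacken for a moment while it holds something.
It also fails if it takes over 210 s, if anything falls off the work surface, if the arm or the gripper's body presses on something with over 40 N, if the wrist force passes 120 N, or if a joint passes its speed limit or range.

## Working session

There is one attempt and no reset: what is moved stays moved. The work goes in short steps, Python scripts to look and compute and a tool call to move; the robot and the scene stay as the last step left them, time stands still between calls to the robot, and variables do not carry over. Pictures are saved under pics/ and viewed, and the job is handed in when it is done.

Besides the shell and the picture viewer there is one more tool, called after "Call:" in YAML: its name, and indented under it one key for each argument. jog_arm: Moves the arm, as the interface text tells. Its arguments: {"type":"object","properties":{"increments":{"type":"string"},"squeeze":{"type":"number"}},"required":["increments"]}

```bash
ls; mkdir -p pics; cat > h.py <<'E'
import numpy as np, cv2
from rig import r
from scipy.spatial.transform import Rotation as R
def snap(n,f):
    ci=r.camera_info(n); im=r.grab_frame(n); cv2.imwrite('pics/'+f+'.png',cv2.cvtColor(im,cv2.COLOR_RGB2BGR)); np.savez('pics/'+f+'.npz',im=im,**{k:np.array(v) for k,v in ci.items()}); return im,ci
def load(f):
    d=np.load('pics/'+f+'.npz'); return d['im'],d
def ray(ci,uv):
    uv=np.array(uv,float).reshape(-1,1,2)
    n=cv2.undistortPoints(uv,np.array(ci['K']),np.array(ci['dist_coeffs'])).reshape(-1,2)
    Rm=cv2.Rodrigues(np.array(ci['rvec'],float))[0]; t=np.array(ci['tvec'],float).ravel()
    return -Rm.T@t,(np.c_[n,np.ones(len(n))]@Rm)
def plane(ci,uv,z):
    c,d=ray(ci,uv); return c+d*((z-c[2])/d[:,2])[:,None]
def proj(ci,P):
    return cv2.projectPoints(np.array(P,float).reshape(-1,3),np.array(ci['rvec'],float),np.array(ci['tvec'],float),np.array(ci['K']),np.array(ci['dist_coeffs']))[0].reshape(-1,2)
E
python3 - <<'E'
from h import *
for n in ['scene','top','wrist']:
    im,ci=snap(n,n+'0'); c,_=ray(ci,[[256,192]]); print(n,c,plane(ci,[[256,192]],0))
print(r.sense())
E
```

```text
pics
scene [1100.92374002 -225.80292766  955.62067632] [[4.47521614e+02 1.48649637e+02 1.13686838e-13]]
top [ 323.58149333  133.39030752 1451.36572323] [[487.9484326  120.12507107   0.        ]]
wrist [217.74243687 590.91779501 372.80001867] [[314.40639922 538.49167913   0.        ]]
{'clock': 0.15, 'qpos': array([ 1.10262232e+00,  3.53527744e-01,  1.63394226e+00, -1.00922234e-05,
        1.15518869e+00, -2.37771665e-03]), 'qvel': array([ 0.00070839, -0.00029617, -0.00182985, -0.00109735, -0.00035322,
       -0.00105589]), 'joint_efforts': array([-1.05928232e-04, -6.05645156e+01, -3.42333448e+01,  1.43008847e-05,
        6.22057269e-03, -2.85204862e-05]), 'eef_pos': array([280.54131908, 558.10738236, 230.71897734]), 'tcp_rot': array([-3.14052660e+00,  6.69398157e-06,  2.67580045e+00]), 'contact_force': array([-0.48640194,  0.20038057, -0.71738999]), 'wrist_torque': array([-0.01899497, -0.02887841,  0.03457857]), 'opening': 0.9967309180457035}
```

View pics/scene0.png

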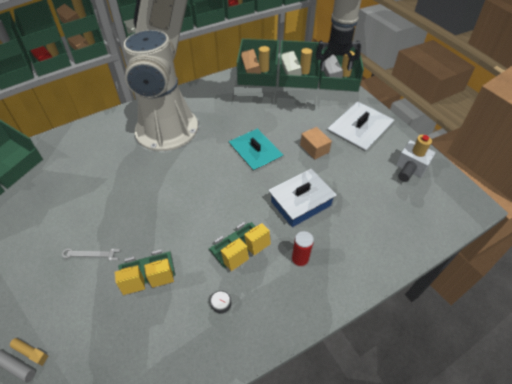

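View pics/top0.png

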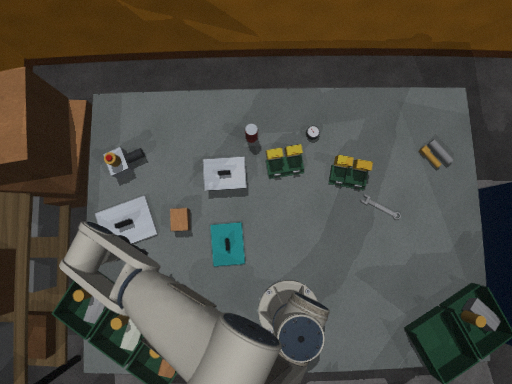

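View pics/wrist0.png

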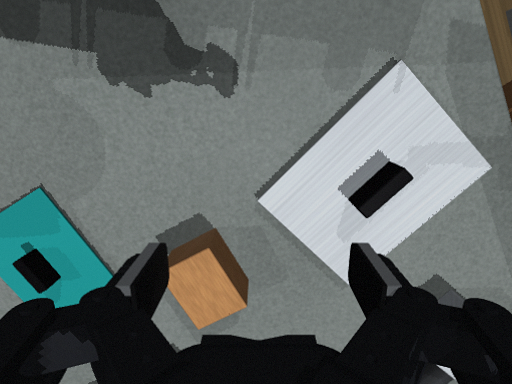

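The initial views show the aluminium lid on the tin at top (225,173) and scene (303,195). The larger plate at top (127,222) and the turquoise one at (227,243) are decoys. The boxes are at top (285,160) and (350,172), with all four covers open. The bystanders are the can (251,132), gauge (313,132), carton (180,219) and spanner (381,207).

```bash
python3 - <<'E'
from h import *
im,ci=load('top0'); print(ci['K'])
hsv=cv2.cvtColor(im,cv2.COLOR_RGB2HSV)
def blobs(m,z,name,amin=60):
    m=cv2.morphologyEx(m.astype(np.uint8),cv2.MORPH_CLOSE,np.ones((3,3)))
    for c in cv2.findContours(m,cv2.RETR_EXTERNAL,cv2.CHAIN_APPROX_NONE)[0]:
        a=cv2.contourArea(c)
        if a<amin: continue
        rc=cv2.minAreaRect(c); b=plane(ci,cv2.boxPoints(rc),z)
        e1=b[1]-b[0]; e2=b[2]-b[1]
        print(name,np.round(rc[0]),a,'xyz',np.round(b.mean(0)),'sides',np.round([np.linalg.norm(e1),np.linalg.norm(e2)]),'ang',np.round([np.arctan2(e1[1],e1[0]),np.arctan2(e2[1],e2[0])],3))
H,S,V=cv2.split(hsv)
roi=np.zeros_like(H,bool); roi[90:290,90:470]=1
blobs((S<40)&(V>170)&roi,60,'white')
blobs((H>35)&(H<85)&(S>90)&roi,12,'green')
blobs((H>20)&(H<32)&(S>150)&roi,70,'yellow',30)
blobs(((H<8)|(H>172))&(S>120)&roi,60,'red',30)
blobs((H>8)&(H<20)&(S>80)&roi,60,'carton',100)
blobs((H>80)&(H<100)&(S>120)&roi,60,'turq',100)
for n,uv,z in [('gauge',(313,132),30),('sp1',(363,199),3),('sp2',(398,215),3),('can',(251,128),115)]: print(n,plane(ci,[uv],z).round())
E
```

```text
[[346.6068862    0.         251.97162699]
 [  0.         346.6068862  181.35319082]
 [  0.           0.           1.        ]]
white [127. 223.] 1061.0 xyz [365. 647.  60.] sides [210. 163.] ang [-1.231 -2.764]
white [224. 173.] 1015.0 xyz [562. 249.  60.] sides [164. 127.] ang [-1.529 -3.097]
white [313. 131.] 60.5 xyz [ 730. -123.   60.] sides [37. 38.] ang [-0.802 -2.407]
green [348. 177.] 484.5 xyz [ 541. -270.   12.] sides [ 79. 153.] ang [-0.231 -1.772]
green [285. 166.] 475.0 xyz [594.  -4.  12.] sides [150.  78.] ang [-1.413 -3.011]
yellow [353. 163.] 315.0 xyz [ 592. -279.   70.] sides [ 45. 153.] ang [-0.242 -1.78 ]
yellow [274. 153.] 117.5 xyz [638.  43.  70.] sides [63. 37.] ang [-1.422 -3.014]
yellow [293. 150.] 122.5 xyz [650. -35.  70.] sides [64. 38.] ang [-1.421 -3.022]
red [251. 138.] 52.0 xyz [708. 136.  60.] sides [41. 30.] ang [-1.593  3.119]
carton [180. 219.] 379.5 xyz [378. 430.  60.] sides [77. 88.] ang [-1.589 -3.139]
carton [112. 159.] 140.5 xyz [632. 716.  60.] sides [48. 73.] ang [-0.387 -2.002]
carton [430. 156.] 136.5 xyz [ 618. -613.   60.] sides [ 42. 100.] ang [-0.848 -2.404]
turq [227. 244.] 1236.0 xyz [276. 240.  60.] sides [126. 164.] ang [-1.503 -3.071]
gauge [[ 735. -127.   30.]]
sp1 [[ 448. -331.    3.]]
sp2 [[ 377. -477.    3.]]
can [[732. 135. 115.]]
```

```bash
cat >> h.py <<'E'
def rows(path,n,g,yaw0=None,ret=False):
    """path: list of (x,y,z,yaw[,pitch-ish R]) ; n: rows per leg"""
    s=r.sense(); p=np.array(s['eef_pos']); Rk=R.from_euler('xyz',s['tcp_rot'])
    out=[]
    for tgt,k in zip(path,n):
        t=np.array(tgt[:3],float); Rt=R.from_euler('xyz',[np.pi,0,tgt[3]]); rv=(Rk.inv()*Rt).as_rotvec()
        p0,R0=p,Rk
        for i in range(1,k+1):
            p1=p0+(t-p0)*i/k; R1=R0*R.from_rotvec(rv*i/k)
            d=Rk.inv().apply(p1-p)/10; w=(Rk.inv()*R1).as_rotvec(); p,Rk=p1,R1
            out.append(' '.join('%g'%round(v,2) for v in d)+' '+' '.join('%g'%round(v,3) for v in w)+' %g'%g)
    while len(out)%8: out.append('0 0 0 0 0 0 %g'%g)
    for i in range(0,len(out),8): print('; '.join(out[i:i+8]))
def st():
    s=r.sense(); print('t',round(s['clock'],2),np.round(s['eef_pos'],1),np.round(s['tcp_rot'],3),'F',np.round(s['contact_force'],1),'op',round(s['opening'],3),'q',np.round(s['qpos'],2))
E
python3 -c "
from h import *
rows([(562,285,300,1.61)],[12],1)"
```

```text
-3.12 -0.98 -0.58 -0 0 0.089 1; -3.19 -0.7 -0.58 -0 0 0.089 1; -3.24 -0.41 -0.58 -0 0 0.089 1; -3.27 -0.12 -0.58 -0 0 0.089 1; -3.26 0.17 -0.58 -0 0 0.089 1; -3.24 0.45 -0.58 -0 0 0.089 1; -3.18 0.74 -0.58 -0 0 0.089 1; -3.11 1.02 -0.58 -0 0 0.089 1
-3 1.29 -0.58 -0 0 0.089 1; -2.88 1.55 -0.58 -0 0 0.089 1; -2.73 1.8 -0.58 -0 0 0.089 1; -2.56 2.04 -0.58 -0 0 0.089 1; 0 0 0 0 0 0 1; 0 0 0 0 0 0 1; 0 0 0 0 0 0 1; 0 0 0 0 0 0 1
```

Call:
jog_arm:
  increments: "-3.12 -0.98 -0.58 0 0 0.089 1; -3.19 -0.7 -0.58 0 0 0.089 1; -3.24 -0.41 -0.58 0 0 0.089 1; -3.27 -0.12 -0.58 0 0 0.089 1; -3.26 0.17 -0.58 0 0 0.089 1; -3.24 0.45 -0.58 0 0 0.089 1; -3.18 0.74 -0.58 0 0 0.089 1; -3.11 1.02 -0.58 0 0 0.089 1"

```text
clock: 0.95
eef_pos: [469.0, 375.1, 277.7]
tcp_rot: [-3.141, 0.0, 1.96]
contact_force: [0.1, -0.6, 0.6]
opening: 1.002
```

Call:
jog_arm:
  increments: "-3 1.29 -0.58 0 0 0.089 1; -2.88 1.55 -0.58 0 0 0.089 1; -2.73 1.8 -0.58 0 0 0.089 1; -2.56 2.04 -0.58 0 0 0.089 1; 0 0 0 0 0 0 1; 0 0 0 0 0 0 1; 0 0 0 0 0 0 1; 0 0 0 0 0 0 1"

```text
clock: 1.75
eef_pos: [561.1, 285.7, 300.6]
tcp_rot: [-3.141, 0.0, 1.609]
contact_force: [0.4, 0.4, 0.8]
opening: 1.0
```

```bash
python3 -c "
from h import *
st();snap('wrist','w1');print(r.camera_info('wrist')['K'])"
```

```text
t 1.75 [561.1 285.7 300.6] [-3.141  0.     1.609] F [0.4 0.4 0.8] op 1.0 q [0.47 0.31 1.54 0.   1.29 0.43]
[[305.55898769   0.         258.17228641]
 [  0.         305.55898769 191.84000084]
 [  0.           0.           1.        ]]
```

View pics/w1.png

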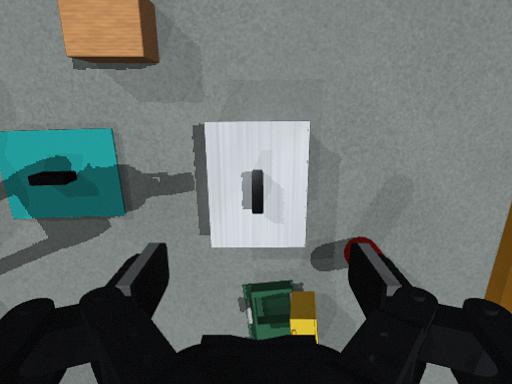

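The lid fills the middle of the wrist view, with corners near (205,122) to (306,247) and the grip bar at (257,191). The fingers are at the bottom, with no obstruction.

```bash
cat >> h.py <<'E'
def rect(ci,m,z,box=None,verbose=True):
    m=m.astype(np.uint8)
    if box is not None:
        k=np.zeros_like(m); k[box[1]:box[3],box[0]:box[2]]=1; m=m*k
    c=max(cv2.findContours(m,cv2.RETR_EXTERNAL,cv2.CHAIN_APPROX_NONE)[0],key=cv2.contourArea)
    w=plane(ci,c.reshape(-1,2),z)[:,:2].astype(np.float32)
    rc=cv2.minAreaRect(w); b=cv2.boxPoints(rc); e=b[1]-b[0]; e2=b[2]-b[1]
    if np.linalg.norm(e)>np.linalg.norm(e2): e,e2=e2,e
    # e short (x), e2 long(y)
    ya=np.arctan2(e2[1],e2[0])-np.pi/2; ya=(ya+np.pi/2)%np.pi-np.pi/2
    if verbose: print('c',np.round(rc[0],1),'short/long',np.round([np.linalg.norm(e),np.linalg.norm(e2)],1),'yaw',round(ya,3))
    return np.array(rc[0]),ya,b
E
python3 - <<'E'
from h import *
im,ci=load('w1'); hsv=cv2.cvtColor(im,cv2.COLOR_RGB2HSV);H,S,V=cv2.split(hsv)
bx=(190,100,330,260)
rect(ci,(S<40)&(V>165),60,bx)
rect(ci,(V<60),90,(230,160,275,220))
rect(ci,(V<60),88,(230,160,275,220))
E
```

```text
c [562.4 250.8] short/long [129.7 169.7] yaw 0.04
c [561.9 254.1] short/long [12.2 51.4] yaw 0.041
c [561.9 253.5] short/long [12.3 51.7] yaw 0.041
```

```bash
python3 -c "
from h import *
rows([(562.2,251,110,1.611),(562.2,251,63,1.611)],[5,3],0)"
```

```text
-0.69 -0.01 3.81 -0 0 -0 0; -0.69 -0.01 3.81 -0 0 -0 0; -0.69 -0.01 3.81 -0 0 -0 0; -0.69 -0.01 3.81 -0 0 -0 0; -0.69 -0.01 3.81 -0 0 -0 0; 0 -0 1.57 -0 0 0 0; 0 -0 1.57 -0 0 0 0; 0 -0 1.57 -0 0 0 0
```

Call:
jog_arm:
  increments: "-0.69 0 3.81 0 0 0 0; -0.69 0 3.81 0 0 0 0; -0.69 0 3.81 0 0 0 0; -0.69 0 3.81 0 0 0 0; -0.69 0 3.81 0 0 0 0; 0 0 1.57 0 0 0 0; 0 0 1.57 0 0 0 0; 0 0 1.57 0 0 0 0"

```text
clock: 2.6
eef_pos: [564.1, 251.5, 63.5]
tcp_rot: [3.14, -0.001, 1.608]
contact_force: [0.3, 0.0, -0.5]
opening: 0.5
```

Call:
jog_arm:
  increments: "0 0 0 0 0 0 0; 0 0 0 0 0 0 -0.5; 0 0 0 0 0 0 -1; 0 0 0 0 0 0 -1; 0 0 0 0 0 0 -1; 0 0 0 0 0 0 -1; 0 0 0 0 0 0 -1; 0 0 0 0 0 0 -1"
  squeeze: 80

```text
clock: 3.4
eef_pos: [564.2, 251.0, 64.7]
tcp_rot: [3.139, -0.001, 1.608]
contact_force: [-1.4, 0.8, 6.4]
opening: 0.15
```

```bash
python3 -c "
from h import *
st(); rows([(562,251,150,1.611),(562,251,150,1.611)],[6,2],-1)
snap('wrist','w2')"
```

```text
t 3.4 [564.2 251.   64.7] [ 3.139e+00 -1.000e-03  1.608e+00] F [-1.4  0.8  6.4] op 0.15 q [0.42 0.54 1.77 0.   0.83 0.38]
0 -0.03 -1.42 0 -0 -0.001 -1; 0 -0.03 -1.42 0 -0 -0.001 -1; 0 -0.03 -1.42 0 -0 -0.001 -1; 0 -0.03 -1.42 0 -0 -0.001 -1; 0 -0.04 -1.42 0 -0 -0.001 -1; 0 -0.04 -1.42 0 -0 -0.001 -1; 0 0 0 -0 -0 0 -1; 0 0 0 -0 -0 -0 -1
```

Call:
jog_arm:
  increments: "0 0 -1 0 0 0 -1; 0 0 -1.5 0 0 0 -1; 0 0 -1.5 0 0 0 -1; 0 0 -1.5 0 0 0 -1; 0 0 -1.5 0 0 0 -1; 0 0 -1.5 0 0 0 -1; 0 0 0 0 0 0 -1; 0 0 0 0 0 0 -1"

```text
clock: 4.25
eef_pos: [563.3, 250.5, 148.6]
tcp_rot: [3.141, -0.0, 1.608]
contact_force: [0.3, -0.3, -1.9]
opening: 0.148
```

```bash
python3 -c "
from h import *
st(); rows([(400,-20,150,1.611),(400,-20,45,1.611)],[10,6],-1)
snap('wrist','w3')"
```

```text
t 4.25 [563.3 250.5 148.6] [ 3.141 -0.     1.608] F [ 0.3 -0.3 -1.9] op 0.148 q [ 0.42  0.43  1.72 -0.    0.99  0.38]
-2.64 -1.73 -0.02 0 -0 -0 -1; -2.64 -1.73 -0.02 0 -0 -0 -1; -2.64 -1.73 -0.01 0 -0 -0 -1; -2.64 -1.73 -0.01 0 -0 -0 -1; -2.64 -1.74 -0.01 0 -0 -0 -1; -2.64 -1.74 -0.01 0 -0 -0 -1; -2.64 -1.74 -0.01 0 -0 -0 -1; -2.64 -1.74 -0.01 0 -0 -0 -1
-2.64 -1.74 -0.01 0 -0 -0 -1; -2.64 -1.74 -0.01 0 -0 -0 -1; -0 -0 1.75 0 0 0 -1; -0 -0 1.75 0 0 0 -1; -0 -0 1.75 0 0 0 -1; -0 -0 1.75 0 0 0 -1; -0 -0 1.75 0 0 0 -1; -0 -0 1.75 0 0 0 -1
```

View pics/w3.png

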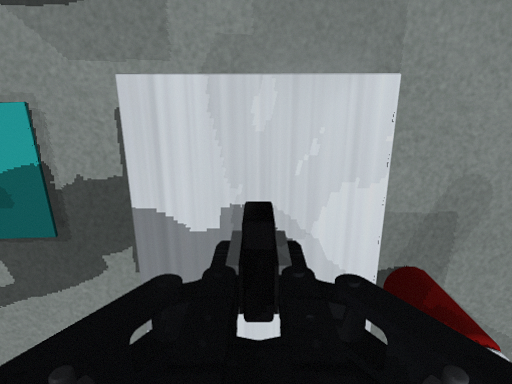

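The lid is held level, with its bar between the fingers at (258,245). Next I carry it to the free area near (400,-20).

Call:
jog_arm:
  increments: "-2.64 -1.73 0 0 0 0 -1; -2.64 -1.73 0 0 0 0 -1; -2.64 -1.73 0 0 0 0 -1; -2.64 -1.73 0 0 0 0 -1; -2.64 -1.73 0 0 0 0 -1; -2.64 -1.73 0 0 0 0 -1; -2.64 -1.73 0 0 0 0 -1; -2.64 -1.73 0 0 0 0 -1"

```text
clock: 5.1
eef_pos: [431.4, 33.4, 147.5]
tcp_rot: [-3.14, 0.0, 1.608]
contact_force: [0.6, -1.2, -1.4]
opening: 0.147
```

Call:
jog_arm:
  increments: "-2.64 -1.73 0 0 0 0 -1; -2.64 -1.73 0 0 0 0 -1; 0 0 2 0 0 0 -1; 0 0 2 0 0 0 -1; 0 0 2 0 0 0 -1; 0 0 2 0 0 0 -1; 0 0 2 0 0 0 -1; 0 0 1 0 0 0 -1"

```text
clock: 5.9
eef_pos: [398.7, -19.7, 36.5]
tcp_rot: [-3.138, -0.0, 1.608]
contact_force: [0.4, 0.0, -2.2]
opening: 0.147
```

Call:
jog_arm:
  increments: "0 0 0.5 0 0 0 -1; 0 0 0.5 0 0 0 -1; 0 0 0.5 0 0 0 -1; 0 0 0.5 0 0 0 -1; 0 0 0 0 0 0 -1; 0 0 0 0 0 0 -1; 0 0 0 0 0 0 -1; 0 0 0 0 0 0 -1"

```text
clock: 6.7
eef_pos: [400.3, -19.7, 18.5]
tcp_rot: [3.141, 0.0, 1.608]
contact_force: [0.6, -0.3, -1.0]
opening: 0.151
```

Call:
jog_arm:
  increments: "0 0 0.15 0 0 0 -1; 0 0 0.15 0 0 0 -1; 0 0 0.1 0 0 0 -1; 0 0 0 0 0 0 -1; 0 0 0 0 0 0 -0.5; 0 0 0 0 0 0 0; 0 0 0 0 0 0 0; 0 0 0 0 0 0 0"

```text
clock: 7.5
eef_pos: [400.1, -19.7, 14.2]
tcp_rot: [-3.141, -0.0, 1.608]
contact_force: [-0.5, 0.2, -0.9]
opening: 0.502
```

Call:
jog_arm:
  increments: "0 0 -2 0 0 0 0; 0 0 -3 0 0 0 0; 0 0 -4 0 0 0 0; 0 0 -4 0 0 0 0; 0 0 -4 0 0 0 0; 0 0 -4 0 0 0 0; 0 0 -4 0 0 0 0; 0 0 -2 0 0 0 0"

```text
clock: 8.3
eef_pos: [401.2, -19.7, 287.7]
tcp_rot: [3.137, 0.0, 1.608]
contact_force: [0.4, -0.4, -0.3]
opening: 0.501
```

```bash
python3 -c "
from h import *
st(); rows([(565,275,300,1.611)],[10],0)
snap('top','t4');snap('wrist','w4')"
```

```text
t 8.3 [401.2 -19.7 287.7] [3.137 0.    1.608] F [ 0.4 -0.4 -0.3] op 0.501 q [-0.05 -0.07  2.01  0.    1.2  -0.09]
2.88 1.75 -0.12 0 0 -0 0; 2.88 1.75 -0.12 0 0 -0 0; 2.88 1.75 -0.12 0 0 -0 0; 2.88 1.75 -0.12 0 0 -0 0; 2.88 1.75 -0.12 0 0 -0 0; 2.88 1.75 -0.12 0 0 -0 0; 2.88 1.75 -0.12 0 0 -0 0; 2.88 1.75 -0.12 0 0 -0 0
2.88 1.75 -0.12 0 0 -0 0; 2.88 1.75 -0.12 0 0 -0 0; 0 0 0 0 0 0 0; 0 0 0 0 0 0 0; 0 0 0 0 0 0 0; 0 0 0 0 0 0 0; 0 0 0 0 0 0 0; 0 0 0 0 0 0 0
```

View pics/w4.png

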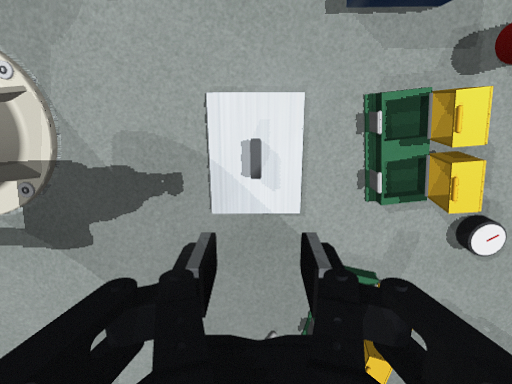

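View pics/t4.png

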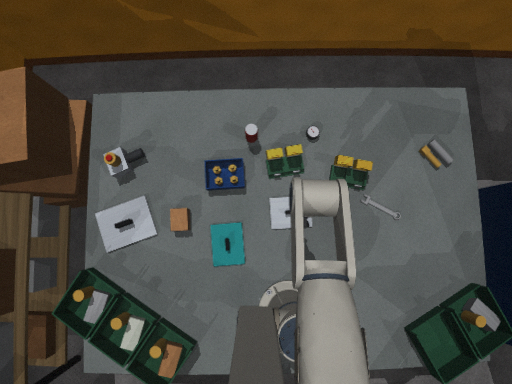

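The lid lies flat at wrist (255,153) on the table. The tin is open and holds four fittings, at top (225,173). Box A and its catches are seen at (400,145).

Call:
jog_arm:
  increments: "2.88 1.75 -0.1 0 0 0 0; 2.88 1.75 -0.1 0 0 0 0; 2.88 1.75 -0.1 0 0 0 0; 2.88 1.75 -0.1 0 0 0 0; 2.88 1.75 -0.1 0 0 0 0; 2.88 1.75 -0.1 0 0 0 0; 2.88 1.75 -0.1 0 0 0 0; 2.88 1.75 -0.1 0 0 0 0"

```text
clock: 9.2
eef_pos: [531.4, 216.8, 290.4]
tcp_rot: [-3.139, 0.001, 1.608]
contact_force: [1.4, 0.2, -0.0]
opening: 0.499
```

Call:
jog_arm:
  increments: "2.88 1.75 -0.1 0 0 0 0; 2.88 1.75 -0.1 0 0 0 0; 0 0 0 0 0 0 0; 0 0 0 0 0 0 0; 0 0 0 0 0 0 0; 0 0 0 0 0 0 0; 0 0 0 0 0 0 0; 0 0 0 0 0 0 0"

```text
clock: 10.0
eef_pos: [564.3, 274.0, 294.5]
tcp_rot: [3.141, -0.0, 1.607]
contact_force: [0.5, -0.2, 0.2]
opening: 0.496
```

```bash
python3 - <<'E'
from h import *
st();im,ci=snap('wrist','w5')
hsv=cv2.cvtColor(im,cv2.COLOR_RGB2HSV);H,S,V=cv2.split(hsv)
cv2.imwrite('pics/w5c.png',cv2.resize(cv2.cvtColor(im,cv2.COLOR_RGB2BGR)[80:280,170:350],None,fx=3,fy=3,interpolation=cv2.INTER_NEAREST))
m=(H>105)&(H<130)&(S>100)
rect(ci,m,56,(150,60,380,300))
E
```

```text
t 10.0 [564.3 274.  294.5] [ 3.141 -0.     1.607] F [ 0.5 -0.2  0.2] op 0.496 q [ 0.45  0.31  1.56 -0.    1.28  0.41]
c [563.4 252.5] short/long [118.1 158.4] yaw 0.046
```

View pics/w5c.png

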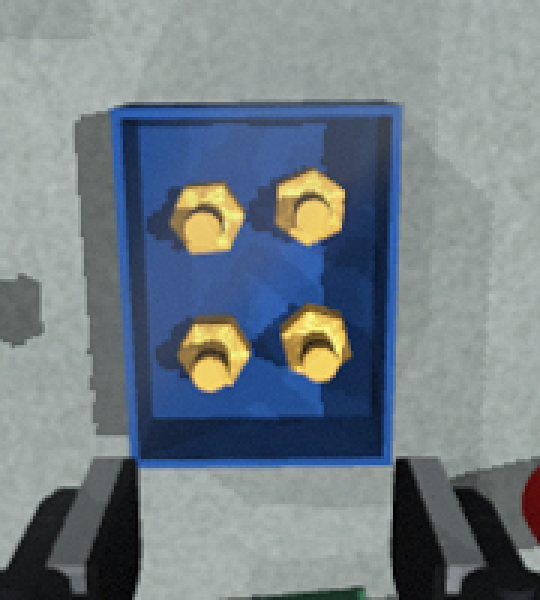

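The tin sits at crop (130-400, 105-465). The four stem tops are near crop px (206,222), (313,211), (210,373) and (320,364), all upright.

```bash
python3 - <<'E'
from h import *
im,ci=load('w5')
hsv=cv2.cvtColor(im,cv2.COLOR_RGB2HSV);H,S,V=cv2.split(hsv)
for u,v in [(206,222),(313,211),(210,373),(320,364)]:
    u=u/3+170-.5;v=v/3+80-.5
    ui,vi=int(round(u)),int(round(v)); ref=hsv[vi,ui].astype(int)
    d=np.abs(im[vi-8:vi+9,ui-8:ui+9].astype(int)-im[vi-1:vi+2,ui-1:ui+2].reshape(-1,3).mean(0)).max(2)<22
    n,l,s,c=cv2.connectedComponentsWithStats(d.astype(np.uint8),connectivity=4); k=l[8,8]
    cc=c[k]+[ui-8,vi-8]
    print((round(u,1),round(v,1)),plane(ci,[(u,v)],52).round(1)[0],'seg',cc.round(1),s[k],plane(ci,[cc],52).round(1)[0])
E
```

```text
(238.2, 153.5) [540.  282.9  52. ] seg [238.3 157. ] [  2   5  15  12 135] [540.3 278.4  52. ]
(273.8, 149.8) [584.9 289.1  52. ] seg [275.2 152.7] [  1   3  16  14 156] [586.8 285.5  52. ]
(239.5, 203.8) [542.9 215.8  52. ] seg [239.8 204.6] [ 3  4 12 10 89] [543.3 214.7  52. ]
(276.2, 200.8) [591.3 221.6  52. ] seg [276.2 201.3] [ 1  3 14 11 90] [591.4 221.1  52. ]
```

```bash
python3 - <<'E'
from h import *
im,ci=load('w4')
cv2.imwrite('pics/w4c.png',cv2.resize(cv2.cvtColor(im,cv2.COLOR_RGB2BGR)[70:230,345:505],None,fx=3.7,fy=3.7,interpolation=cv2.INTER_NEAREST))
E
```

```text
(no output)
```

View pics/w4c.png

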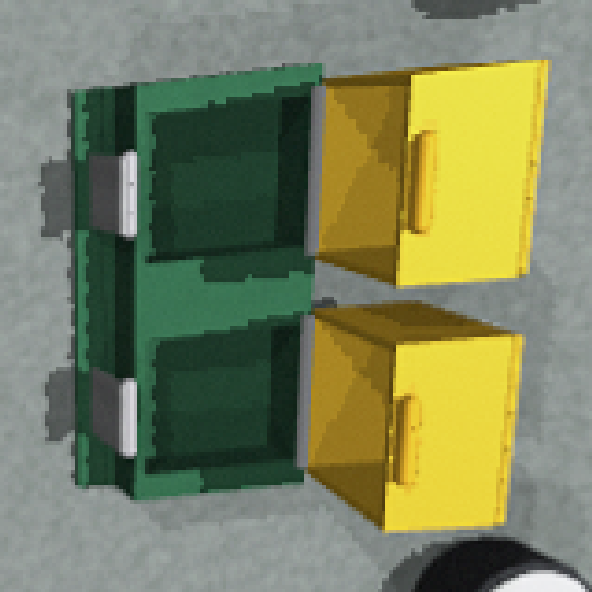

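The crop shows box A's rim corners at about (137,85), (322,63), (303,487) and (134,500). The catches are on the left and both covers stand open to the right, with the gauge just below.

```bash
python3 - <<'E'
from h import *
im,ci=load('w4')
uv=np.array([(137,85),(322,63),(303,487),(134,500)])/3.7+[345,70]-.5
P=plane(ci,uv,24)[:,:2]; print(P.round(1)); print(np.linalg.norm(P-np.roll(P,-1,0),axis=1).round(1)); c=P.mean(0)
d=(P[0]+P[1]-P[2]-P[3]); ya=np.arctan2(d[1],d[0])-np.pi/2; print(c.round(1),ya)
d=(P[1]+P[2]-P[0]-P[3]); print(np.arctan2(d[1],d[0]))
for s in (1,-1): print('pocket',(c+40*s*np.array([-np.sin(ya),np.cos(ya)])).round(1))
# gauge pos & lip
rows([(541,277,290,3.19)],[12],0)
E
```

```text
[[559.1  69.3]
 [621.3  78.5]
 [644.1 -73.3]
 [580.6 -80.6]]
[ 62.9 153.5  63.9 151.4]
[601.3  -1.5] 0.14572775614706313
0.13102255355211515
pocket [595.5  38. ]
pocket [607.1 -41.1]
0.03 -0.19 0.04 0 0 -0.132 0; 0.06 -0.19 0.04 0 0 -0.132 0; 0.08 -0.18 0.04 0 0 -0.132 0; 0.1 -0.17 0.04 0 0 -0.132 0; 0.12 -0.15 0.04 0 0 -0.132 0; 0.14 -0.13 0.04 0 0 -0.132 0; 0.16 -0.11 0.04 0 0 -0.132 0; 0.17 -0.09 0.04 0 0 -0.132 0
0.18 -0.07 0.04 0 0 -0.132 0; 0.19 -0.04 0.04 0 0 -0.132 0; 0.2 -0.02 0.04 0 0 -0.132 0; 0.2 0.01 0.04 0 0 -0.132 0; 0 0 0 0 0 0 0; 0 0 0 0 0 0 0; 0 0 0 0 0 0 0; 0 0 0 0 0 0 0
```

Call:
jog_arm:
  increments: "0 -0.2 0 0 0 -0.132 0; 0 -0.2 0 0 0 -0.132 0; 0.1 -0.2 0 0 0 -0.132 0; 0.1 -0.2 0 0 0 -0.132 0; 0.1 -0.2 0 0 0 -0.132 0; 0.1 -0.1 0 0 0 -0.132 0; 0.2 -0.1 0 0 0 -0.132 0; 0.2 -0.1 0 0 0 -0.132 0"

```text
clock: 10.85
eef_pos: [547.9, 275.3, 294.5]
tcp_rot: [3.141, 0.0, 2.669]
contact_force: [0.5, -0.5, 0.7]
opening: 0.501
```

Call:
jog_arm:
  increments: "0.2 -0.1 4 0 0 -0.132 0; 0.2 0 4 0 0 -0.132 0; 0.2 0 4 0 0 -0.132 0; 0.2 0 3 0 0 -0.132 0; 0 0 0 0 0 0 0; 0 0 0 0 0 0 0; 0 0 0 0 0 0 0; 0 0 0 0 0 0 0"

```text
clock: 11.65
eef_pos: [541.2, 277.3, 146.4]
tcp_rot: [3.14, 0.003, -3.093]
contact_force: [0.2, 0.2, 0.8]
opening: 0.501
```

```bash
python3 - <<'E'
from h import *
st();im,ci=snap('wrist','w6')
E
```

```text
t 11.65 [541.2 277.3 146.4] [ 3.140e+00  3.000e-03 -3.093e+00] F [0.2 0.2 0.8] op 0.501 q [ 0.47  0.42  1.75  0.    0.97 -1.15]
```

View pics/w6.png

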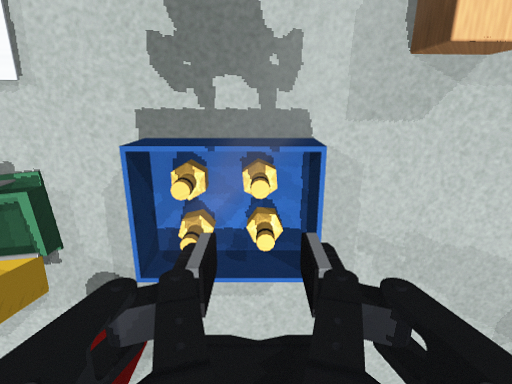

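```bash
python3 - <<'E'
from h import *
im,ci=load('w6')
print(plane(ci,[(259,192),(264,241),(181,188),(189,245)],52).round(1))
cv2.imwrite('pics/w6c.png',cv2.resize(cv2.cvtColor(im,cv2.COLOR_RGB2BGR)[140:280,120:330],None,fx=3.7,fy=3.7,interpolation=cv2.INTER_NEAREST))
E
```

```text
[[540.7 278.4  52. ]
 [583.8 284.7  52. ]
 [540.2 215.6  52. ]
 [590.4 221.2  52. ]]
```

View pics/w6c.png

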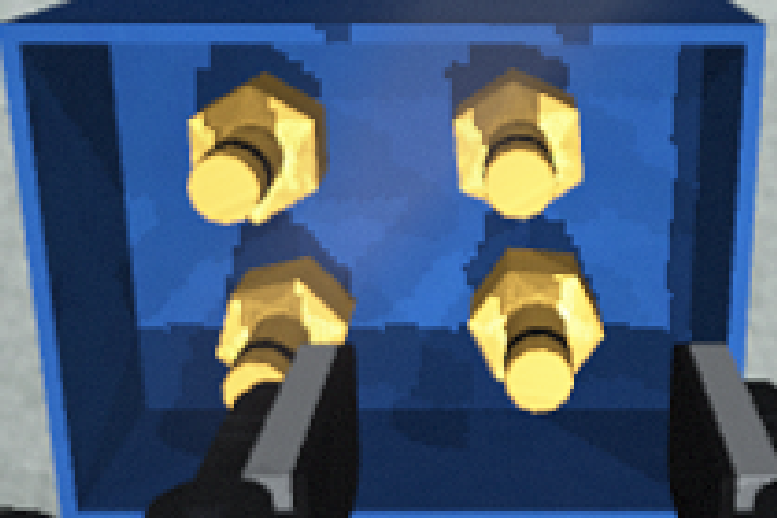

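Stem tops in the crop are at (520,184), (540,380) and (227,190), with the fourth partly behind a finger. The positions agree with the first view within 3 mm.

Call:
jog_arm:
  increments: "0 -0.1 2.5 0 0 0 0; 0 0 2.5 0 0 0 0; 0 0 2.5 0 0 0 0; 0 0 2 0 0 0 0; 0 0 1.5 0 0 0 0; 0 0 1 0 0 0 0; 0 0 0 0 0 0 0; 0 0 0 0 0 0 0"

```text
clock: 12.5
eef_pos: [540.4, 276.0, 24.9]
tcp_rot: [3.141, 0.001, -3.092]
contact_force: [0.4, -0.4, 0.2]
opening: 0.499
```

Call:
jog_arm:
  increments: "0 0 0 0 0 0 -0.3; 0 0 0 0 0 0 -0.6; 0 0 0 0 0 0 -1; 0 0 0 0 0 0 -1; 0 0 0 0 0 0 -1; 0 0 0 0 0 0 -1; 0 0 0 0 0 0 -1; 0 0 0 0 0 0 -1"
  squeeze: 80

```text
clock: 13.3
eef_pos: [540.6, 276.1, 25.3]
tcp_rot: [3.141, 0.001, -3.091]
contact_force: [-0.2, -0.9, 6.3]
opening: 0.159
```

Call:
jog_arm:
  increments: "0 0 -1.5 0 0 0 -1; 0 0 -2.5 0 0 0 -1; 0 0 -2.5 0 0 0 -1; 0 0 -2.5 0 0 0 -1; 0 0 -2.5 0 0 0 -1; 0 0 -2.5 0 0 0 -1; 0 0 0 0 0 0 -1; 0 0 0 0 0 0 -1"

```text
clock: 14.1
eef_pos: [540.0, 275.7, 165.0]
tcp_rot: [3.141, 0.001, -3.091]
contact_force: [0.0, -0.8, -2.1]
opening: 0.16
```

```bash
python3 - <<'E'
from h import *
st();im,ci=snap('wrist','w7')
rows([(400,60,180,2.91),(480,-230,190,2.91)],[8,8],-1)
E
```

```text
t 14.1 [540.  275.7 165. ] [ 3.141e+00  1.000e-03 -3.091e+00] F [ 0.  -0.8 -2.1] op 0.16 q [ 0.47  0.39  1.74 -0.    1.01 -1.15]
1.88 -2.6 -0.2 -0 -0 0.035 -1; 1.78 -2.67 -0.2 -0 -0 0.035 -1; 1.69 -2.73 -0.2 -0 -0 0.035 -1; 1.59 -2.79 -0.2 -0 -0 0.035 -1; 1.49 -2.84 -0.2 -0 -0 0.035 -1; 1.39 -2.89 -0.2 -0 -0 0.035 -1; 1.29 -2.94 -0.2 -0 -0 0.035 -1; 1.18 -2.98 -0.2 -0 -0 0.035 -1
-1.81 -3.3 -0.13 0 0 0 -1; -1.81 -3.3 -0.13 0 0 0 -1; -1.81 -3.3 -0.13 0 0 0 -1; -1.81 -3.3 -0.13 0 0 0 -1; -1.81 -3.3 -0.13 0 0 0 -1; -1.81 -3.3 -0.13 0 0 0 -1; -1.81 -3.3 -0.13 0 0 0 -1; -1.81 -3.3 -0.13 0 0 0 -1
```

View pics/w7.png

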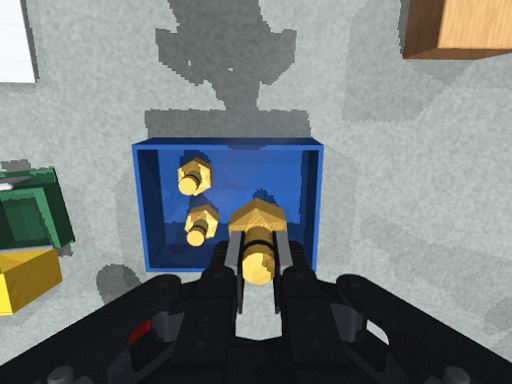

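The fitting is held upright at (258,245), and three remain in the tin. Next is a hover before pocket a0, to check its position.

```bash
python3 - <<'E'
from h import *
rows([(550,10,190,-2.996)],[8],-1)
E
```

```text
0.03 -3.32 -0.33 -0 -0 -0.012 -1; 0.07 -3.32 -0.33 -0 -0 -0.012 -1; 0.11 -3.32 -0.33 -0 -0 -0.012 -1; 0.15 -3.32 -0.33 -0 -0 -0.012 -1; 0.19 -3.31 -0.33 -0 -0 -0.012 -1; 0.23 -3.31 -0.33 -0 -0 -0.012 -1; 0.27 -3.31 -0.33 -0 -0 -0.012 -1; 0.31 -3.31 -0.33 -0 -0 -0.012 -1
```

Call:
jog_arm:
  increments: "0 -3.32 -0.3 0 0 -0.012 -1; 0.1 -3.32 -0.3 0 0 -0.012 -1; 0.1 -3.32 -0.3 0 0 -0.012 -1; 0.2 -3.32 -0.3 0 0 -0.012 -1; 0.2 -3.32 -0.3 0 0 -0.012 -1; 0.2 -3.3 -0.3 0 0 -0.012 -1; 0.3 -3.3 -0.3 0 0 -0.012 -1; 0.3 -3.3 -0.3 0 0 -0.012 -1"

```text
clock: 14.95
eef_pos: [549.2, 9.1, 186.8]
tcp_rot: [3.141, -0.003, -2.995]
contact_force: [0.1, 0.3, -2.3]
opening: 0.159
```

```bash
python3 - <<'E'
from h import *
st();im,ci=snap('wrist','w8')
E
```

```text
t 14.95 [549.2   9.1 186.8] [ 3.141e+00 -3.000e-03 -2.995e+00] F [ 0.1  0.3 -2.3] op 0.159 q [ 0.01  0.29  1.84 -0.    1.02 -1.7 ]
```

View pics/w8.png

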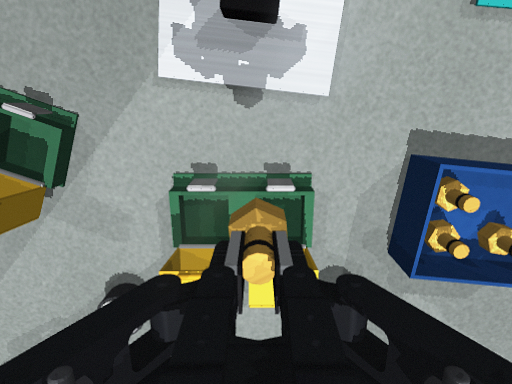

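The box A front rim runs along row ~190 from column 172 to 313, with the catches at (203,188) and (281,187). The held fitting hides part of it.

```bash
python3 - <<'E'
from h import *
im,ci=load('w8')
c=np.array([605.5,-0.45]);ya=0.145
def w(x,y,z): return [c[0]+x*np.cos(ya)-y*np.sin(ya),c[1]+x*np.sin(ya)+y*np.cos(ya),z]
a=cv2.cvtColor(im,cv2.COLOR_RGB2BGR).copy()
for y0 in (40,-40):
    for s in [(-28,-26),(28,-26),(28,26),(-28,26)]:
        p=proj(ci,w(s[0],y0+s[1],24))[0]; cv2.circle(a,tuple(int(round(v)) for v in p),1,(0,0,255),-1)
for s in [(-36,-76),(36,-76),(36,76),(-36,76)]:
    p=proj(ci,w(*s,24))[0]; cv2.circle(a,tuple(int(round(v)) for v in p),1,(255,0,255),-1)
cv2.imwrite('pics/w8c.png',cv2.resize(a[160:280,140:340],None,fx=4,fy=4,interpolation=cv2.INTER_NEAREST))
E
```

```text
(no output)
```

View pics/w8c.png

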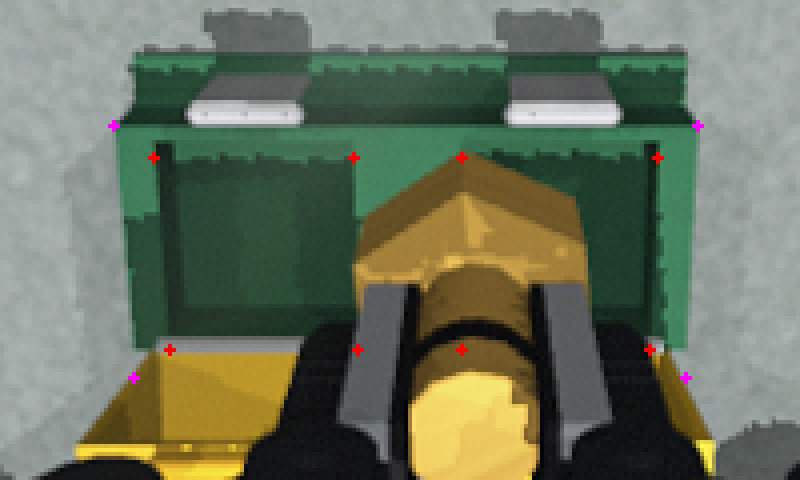

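```bash
python3 - <<'E'
from h import *
rows([(596,38.6,130,-2.996),(596,38.6,50,-2.996)],[4,4],-1)
E
```

```text
-1.27 0.66 1.43 -0.001 -0.001 0 -1; -1.27 0.66 1.43 -0.001 -0.001 0 -1; -1.27 0.66 1.43 -0.001 -0.001 0 -1; -1.27 0.66 1.43 -0.001 -0.001 0 -1; -0 -0 2 0 -0 -0 -1; -0 -0 2 0 -0 -0 -1; -0 -0 2 0 -0 0 -1; -0 -0 2 0 -0 -0 -1
```

```bash
python3 - <<'E'
from h import *
im,ci=load('w4')
# lip edge crop (412,75)-(398,285); lower (396,345)-(385,530); hinge at (318,85)-(308,255)
for a,b,h in [((412,75),(398,285),((320,85),(310,255))),((396,345),(385,530),((308,315),(298,468)))]:
  H=plane(ci,np.array(h)/3.7+[345,70]-.5,24).mean(0)
  for th in (1.2,1.3,1.4,1.5,1.6):
    z=24+64*np.sin(th); P=plane(ci,np.array([a,b])/3.7+[345,70]-.5,z).mean(0)
    d=(P-H)[:2]@[np.cos(.14),np.sin(.14)]; print(th,H.round(0),d.round(1),'want',(-64*np.cos(th)).round(1))
E
```

```text
1.2 [626.  43.  24.] -5.6 want -23.2
1.3 [626.  43.  24.] -6.8 want -17.1
1.4 [626.  43.  24.] -7.7 want -10.9
1.5 [626.  43.  24.] -8.2 want -4.5
1.6 [626.  43.  24.] -8.3 want 1.9
1.2 [637. -37.  24.] -3.9 want -23.2
1.3 [637. -37.  24.] -5.2 want -17.1
1.4 [637. -37.  24.] -6.1 want -10.9
1.5 [637. -37.  24.] -6.6 want -4.5
1.6 [637. -37.  24.] -6.6 want 1.9
```

Call:
jog_arm:
  increments: "-1.27 0.66 1.4 0 0 0 -1; -1.27 0.66 1.4 0 0 0 -1; -1.27 0.66 1.4 0 0 0 -1; -1.27 0.66 1.4 0 0 0 -1; 0 0 2 0 0 0 -1; 0 0 2 0 0 0 -1; 0 0 2 0 0 0 -1; 0 0 2 0 0 0 -1"

```text
clock: 15.8
eef_pos: [595.5, 44.1, 50.0]
tcp_rot: [3.141, -0.003, -2.995]
contact_force: [0.5, -0.3, -2.1]
opening: 0.158
```

Call:
jog_arm:
  increments: "0 0 1 0 0 0 -1; 0 0 0.8 0 0 0 -1; 0 0 0.5 0 0 0 -1; 0 0 0.2 0 0 0 -1; 0 0 0 0 0 0 -1; 0 0 0 0 0 0 -1; 0 0 0 0 0 0 -1; 0 0 0 0 0 0 -1"

```text
clock: 16.6
eef_pos: [597.1, 44.0, 27.7]
tcp_rot: [-3.142, 0.001, -2.995]
contact_force: [-0.1, 0.8, -2.1]
opening: 0.16
```

Call:
jog_arm:
  increments: "0 -0.25 0 0 0 0 -1; 0 -0.25 0 0 0 0 -1; 0 0 0.15 0 0 0 -1; 0 0 0 0 0 0 -1; 0 0 0 0 0 0 -0.6; 0 0 0 0 0 0 -0.1; 0 0 0 0 0 0 -0.1; 0 0 0 0 0 0 -0.1"

```text
clock: 17.4
eef_pos: [597.6, 39.1, 25.9]
tcp_rot: [-3.142, 0.0, -2.995]
contact_force: [-1.1, 0.4, 0.4]
opening: 0.453
```

Call:
jog_arm:
  increments: "0 0 -1 0 0 0 -0.1; 0 0 -2 0 0 0 -0.1; 0 0 -3 0 0 0 -0.1; 0 0 -3 0 0 0 -0.1; 0 0 -3 0 0 0 -0.1; 0 0 -3 0 0 0 -0.1; 0 0 0 0 0 0 0; 0 0 0 0 0 0 0"

```text
clock: 18.2
eef_pos: [597.9, 39.1, 177.0]
tcp_rot: [-3.141, 0.002, -2.995]
contact_force: [-0.6, -0.1, -0.5]
opening: 0.496
```

```bash
python3 - <<'E'
from h import *
st();im,ci=snap('wrist','w9')
rows([(570,210,180,-3.091),(542,214,140,-3.091)],[6,2],0)
E
```

```text
t 18.2 [597.9  39.1 177. ] [-3.141e+00  2.000e-03 -2.995e+00] F [-0.6 -0.1 -0.5] op 0.496 q [ 0.06  0.37  1.74 -0.    1.03 -1.65]
0.03 2.89 -0.07 -0 -0 0.016 0; 0.08 2.88 -0.07 -0 -0 0.016 0; 0.12 2.88 -0.07 -0 -0 0.016 0; 0.17 2.88 -0.07 -0 -0 0.016 0; 0.22 2.88 -0.07 -0 -0 0.016 0; 0.26 2.87 -0.07 -0 -0 0.016 0; 1.39 0.27 2 0 -0 -0 0; 1.39 0.27 2 0 -0 -0 0
```

View pics/w9.png

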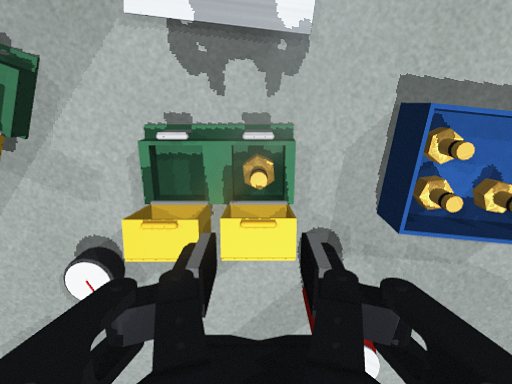

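The fitting stands upright in a0 at (258,172), with its cover clear. Next is the fitting at (542,215).

Call:
jog_arm:
  increments: "0 2.89 0 0 0 0.016 0; 0.1 2.89 0 0 0 0.016 0; 0.1 2.89 0 0 0 0.016 0; 0.2 2.89 0 0 0 0.016 0; 0.2 2.89 0 0 0 0.016 0; 0.3 2.87 0 0 0 0.016 0; 1.4 0.27 2 0 0 0 0; 1.4 0.27 2 0 0 0 0"

```text
clock: 19.05
eef_pos: [541.0, 215.2, 134.3]
tcp_rot: [-3.141, -0.001, -3.09]
contact_force: [-0.3, -0.7, -0.7]
opening: 0.498
```

```bash
python3 - <<'E'
from h import *
st();im,ci=snap('wrist','w10')
cv2.imwrite('pics/w10c.png',cv2.resize(cv2.cvtColor(im,cv2.COLOR_RGB2BGR)[100:300,130:400],None,fx=2.9,fy=2.9,interpolation=cv2.INTER_NEAREST))
st()
E
```

```text
t 19.05 [541.  215.2 134.3] [-3.141e+00 -1.000e-03 -3.090e+00] F [-0.3 -0.7 -0.7] op 0.498 q [ 0.38  0.4   1.81  0.    0.94 -1.25]
t 19.1 [536.5 213.9 130.5] [-3.139 -0.008 -3.09 ] F [-4.7 -1.4 -3.7] op 0.502 q [ 0.38  0.4   1.82  0.    0.93 -1.25]
```

View pics/w10c.png

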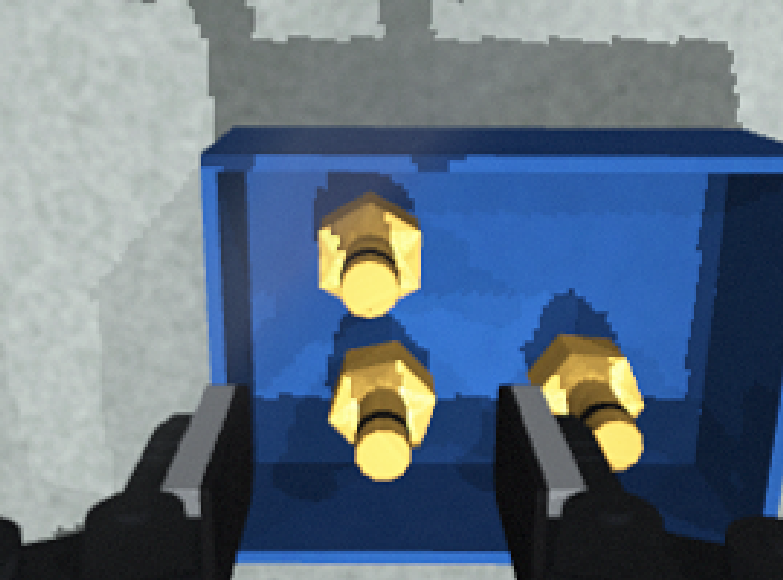

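Three remain in the tin, with tops at crop (370,288), (383,456) and (618,445).

```bash
python3 - <<'E'
from h import *
im,ci=load('w10')
print(plane(ci,np.array([(370,288),(383,456),(618,445)])/2.9+[130,100]-.5,52).round(1))
E
```

```text
[[542.1 214.7  52. ]
 [591.4 220.8  52. ]
 [584.7 286.3  52. ]]
```

Call:
jog_arm:
  increments: "0 0 0 0 0 0 0; 0 0 0 0 0 0 0; 0 0 0 0 0 0 0; 0 0 0 0 0 0 0; 0 0 0 0 0 0 0; 0 0 0 0 0 0 0; 0 0 0 0 0 0 0; 0 0 0 0 0 0 0"

```text
clock: 19.9
eef_pos: [542.1, 214.3, 135.9]
tcp_rot: [3.142, 0.0, -3.091]
contact_force: [-0.1, -0.0, -0.5]
opening: 0.502
```

On target. I descend 110 mm and grip.

Call:
jog_arm:
  increments: "0 0 2.5 0 0 0 0; 0 0 2.5 0 0 0 0; 0 0 2.5 0 0 0 0; 0 0 2 0 0 0 0; 0 0 1.2 0 0 0 0; 0 0 0.3 0 0 0 0; 0 0 0 0 0 0 0; 0 0 0 0 0 0 0"

```text
clock: 20.7
eef_pos: [542.6, 214.6, 26.7]
tcp_rot: [3.141, 0.001, -3.091]
contact_force: [-0.5, 0.1, 0.2]
opening: 0.502
```

Call:
jog_arm:
  increments: "0 0 0 0 0 0 -0.3; 0 0 0 0 0 0 -0.6; 0 0 0 0 0 0 -1; 0 0 0 0 0 0 -1; 0 0 0 0 0 0 -1; 0 0 0 0 0 0 -1; 0 0 0 0 0 0 -1; 0 0 0 0 0 0 -1"
  squeeze: 80

```text
clock: 21.5
eef_pos: [542.5, 214.6, 26.7]
tcp_rot: [3.141, 0.001, -3.091]
contact_force: [-1.3, -0.8, 4.9]
opening: 0.157
```

Call:
jog_arm:
  increments: "0 0 -1.5 0 0 0 -1; 0 0 -2.5 0 0 0 -1; 0 0 -2.5 0 0 0 -1; 0 0 -2.5 0 0 0 -1; 0 0 -2.5 0 0 0 -1; 0 0 -2.5 0 0 0 -1; 0 0 0 0 0 0 -1; 0 0 0 0 0 0 -1"

```text
clock: 22.3
eef_pos: [542.1, 214.4, 166.6]
tcp_rot: [3.141, 0.001, -3.091]
contact_force: [-0.3, 0.4, -1.6]
opening: 0.16
```

```bash
python3 - <<'E'
from h import *
st();im,ci=snap('wrist','w11');snap('top','t11')
rows([(607.6,-40.5,170,-2.996),(607.6,-40.5,170,-2.996)],[11,5],-1)
E
```

```text
t 22.3 [542.1 214.4 166.6] [ 3.141e+00  1.000e-03 -3.091e+00] F [-0.3  0.4 -1.6] op 0.16 q [ 0.37  0.36  1.79 -0.    1.   -1.25]
-0.49 -2.34 -0.05 -0 -0 -0.009 -1; -0.47 -2.35 -0.05 -0 -0 -0.009 -1; -0.45 -2.35 -0.05 -0 -0 -0.009 -1; -0.43 -2.35 -0.05 -0 -0 -0.009 -1; -0.41 -2.36 -0.05 -0 -0 -0.009 -1; -0.38 -2.36 -0.05 -0 -0 -0.009 -1; -0.36 -2.36 -0.05 -0 -0 -0.009 -1; -0.34 -2.37 -0.05 -0 -0 -0.009 -1
-0.32 -2.37 -0.05 -0 -0 -0.009 -1; -0.3 -2.37 -0.05 -0 -0 -0.009 -1; -0.28 -2.38 -0.05 -0 -0 -0.009 -1; -0 0 0 0 0 0 -1; -0 0 0 0 0 0 -1; 0 0 0 0 0 0 -1; -0 0 0 0 0 0 -1; -0 0 0 0 0 0 -1
```

View pics/w11.png

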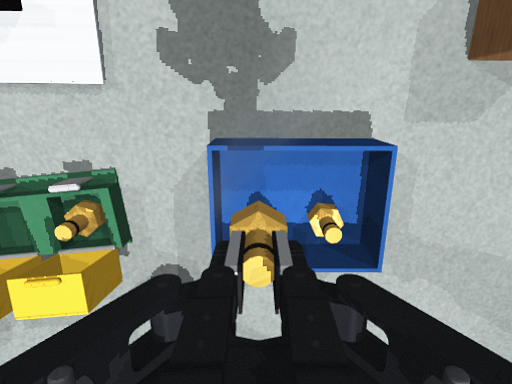

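The second fitting is held upright, and a0's fitting is unmoved. Now to a1.

Call:
jog_arm:
  increments: "-0.49 -2.35 0 0 0 -0.009 -1; -0.47 -2.35 0 0 0 -0.009 -1; -0.45 -2.35 0 0 0 -0.009 -1; -0.43 -2.35 0 0 0 -0.009 -1; -0.41 -2.35 0 0 0 -0.009 -1; -0.38 -2.35 0 0 0 -0.009 -1; -0.36 -2.37 0 0 0 -0.009 -1; -0.34 -2.37 0 0 0 -0.009 -1"

```text
clock: 23.2
eef_pos: [589.8, 28.2, 164.3]
tcp_rot: [3.141, -0.003, -3.019]
contact_force: [-0.3, 0.7, -0.9]
opening: 0.159
```

Call:
jog_arm:
  increments: "-0.32 -2.37 0 0 0 -0.009 -1; -0.3 -2.37 0 0 0 -0.009 -1; -0.28 -2.38 0 0 0 -0.009 -1; 0 0 0 0 0 0 -1; 0 0 2 0 0 0 -1; 0 0 2 0 0 0 -1; 0 0 0 0 0 0 -1; 0 0 0 0 0 0 -1"

```text
clock: 24.0
eef_pos: [608.1, -39.7, 125.1]
tcp_rot: [3.141, -0.002, -2.992]
contact_force: [0.2, -0.4, -0.7]
opening: 0.16
```

```bash
python3 - <<'E'
from h import *
st();im,ci=snap('wrist','w12')
rows([(607.6,-40.5,50,-2.996),(607.6,-40.5,26.5,-2.996)],[4,4],-1)
E
```

```text
t 24.0 [608.1 -39.7 125.1] [ 3.141e+00 -2.000e-03 -2.992e+00] F [ 0.2 -0.4 -0.7] op 0.16 q [-0.07  0.45  1.75  0.    0.94 -1.79]
0.03 -0.01 1.9 0 -0 0.001 -1; 0.03 -0.01 1.9 0 -0 0.001 -1; 0.03 -0.01 1.9 0 -0 0.001 -1; 0.03 -0.01 1.9 0 -0 0.001 -1; 0 -0 0.59 -0 0 0 -1; 0 -0 0.59 -0 0 0 -1; 0 -0 0.59 -0 0 -0 -1; 0 -0 0.59 -0 0 0 -1
```

View pics/w12.png

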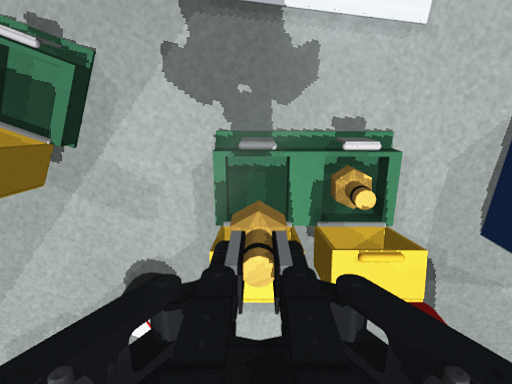

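The held fitting at (258,240) lines up with pocket a1 in the left half, which spans columns 225 to 288. I lower it there.

Call:
jog_arm:
  increments: "0 0 1.9 0 0 0 -1; 0 0 1.9 0 0 0 -1; 0 0 1.9 0 0 0 -1; 0 0 1.9 0 0 0 -1; 0 0 1 0 0 0 -1; 0 0 0.6 0 0 0 -1; 0 0 0.4 0 0 0 -1; 0 0 0 0 0 0 -1"

```text
clock: 24.85
eef_pos: [609.1, -40.1, 30.1]
tcp_rot: [-3.142, 0.0, -2.992]
contact_force: [0.5, 0.2, -2.1]
opening: 0.163
```

Call:
jog_arm:
  increments: "0 0 0.1 0 0 0 -1; 0 0 0.1 0 0 0 -1; 0 0 0 0 0 0 -1; 0 0 0 0 0 0 -1; 0 0 0 0 0 0 -0.6; 0 0 0 0 0 0 -0.1; 0 0 0 0 0 0 -0.1; 0 0 0 0 0 0 -0.1"

```text
clock: 25.65
eef_pos: [608.9, -40.1, 27.9]
tcp_rot: [-3.142, 0.0, -2.992]
contact_force: [0.6, -0.4, -0.3]
opening: 0.45
```

Call:
jog_arm:
  increments: "0 0 -1 0 0 0 -0.1; 0 0 -2 0 0 0 -0.1; 0 0 -3 0 0 0 -0.1; 0 0 -3 0 0 0 -0.1; 0 0 -3 0 0 0 -0.1; 0 0 -3 0 0 0 -0.1; 0 0 0 0 0 0 0; 0 0 0 0 0 0 0"

```text
clock: 26.45
eef_pos: [609.1, -40.1, 179.0]
tcp_rot: [-3.141, 0.002, -2.992]
contact_force: [-0.9, -0.8, 0.3]
opening: 0.504
```

```bash
python3 - <<'E'
from h import *
st();im,ci=snap('wrist','w13')
rows([(575,190,180,-3.091),(591.4,221,140,-3.091),(591.4,221,140,-3.091)],[10,3,3],0)
E
```

```text
t 26.45 [609.1 -40.1 179. ] [-3.141e+00  2.000e-03 -2.992e+00] F [-0.9 -0.8  0.3] op 0.504 q [-0.07  0.38  1.72  0.    1.04 -1.79]
-0.01 2.33 -0.02 -0 -0 0.01 0; 0.01 2.33 -0.02 -0 -0 0.01 0; 0.03 2.33 -0.02 -0 -0 0.01 0; 0.06 2.32 -0.02 -0 -0 0.01 0; 0.08 2.32 -0.02 -0 -0 0.01 0; 0.1 2.32 -0.02 -0 -0 0.01 0; 0.13 2.32 -0.02 -0 -0 0.01 0; 0.15 2.32 -0.02 -0 -0 0.01 0
0.17 2.32 -0.02 -0 -0 0.01 0; 0.19 2.32 -0.02 -0 -0 0.01 0; -0.6 1 1.33 0 -0 0 0; -0.6 1 1.33 0 -0 -0 0; -0.6 1 1.33 0 -0 0 0; 0 0 0 0 0 0 0; 0 0 0 -0 -0 -0 0; 0 0 0 -0 0 0 0
```

View pics/w13.png

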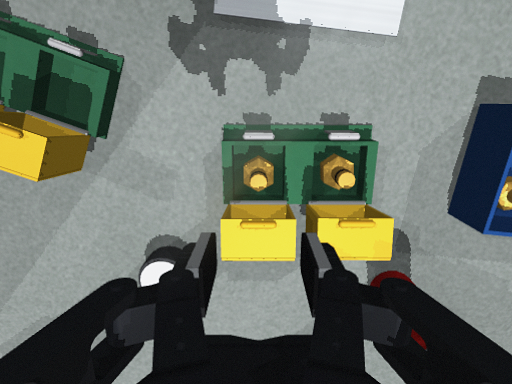

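Both fittings stand upright in a0 (338,175) and a1 (259,175). I go back to the tin for the third.

Call:
jog_arm:
  increments: "0 2.33 0 0 0 0.01 0; 0 2.33 0 0 0 0.01 0; 0 2.33 0 0 0 0.01 0; 0.1 2.32 0 0 0 0.01 0; 0.1 2.32 0 0 0 0.01 0; 0.1 2.32 0 0 0 0.01 0; 0.1 2.32 0 0 0 0.01 0; 0.2 2.32 0 0 0 0.01 0"

```text
clock: 27.3
eef_pos: [580.5, 144.6, 176.2]
tcp_rot: [-3.141, -0.003, -3.073]
contact_force: [-0.4, -0.4, -0.5]
opening: 0.5
```

Call:
jog_arm:
  increments: "0.2 2.32 0 0 0 0.01 0; 0.2 2.32 0 0 0 0.01 0; -0.6 1 1.3 0 0 0 0; -0.6 1 1.3 0 0 0 0; -0.6 1 1.3 0 0 0 0; 0 0 0 0 0 0 0; 0 0 0 0 0 0 0; 0 0 0 0 0 0 0"

```text
clock: 28.1
eef_pos: [591.3, 220.3, 138.9]
tcp_rot: [-3.141, -0.0, -3.093]
contact_force: [0.5, -0.7, -0.2]
opening: 0.5
```

```bash
python3 - <<'E'
from h import *
st();im,ci=snap('wrist','w14')
cv2.imwrite('pics/w14c.png',cv2.resize(cv2.cvtColor(im,cv2.COLOR_RGB2BGR)[100:300,130:400],None,fx=2.9,fy=2.9,interpolation=cv2.INTER_NEAREST))
E
```

```text
t 28.1 [591.3 220.3 138.9] [-3.141 -0.    -3.093] F [ 0.5 -0.7 -0.2] op 0.5 q [ 0.35  0.46  1.7  -0.    0.99 -1.27]
```

View pics/w14c.png

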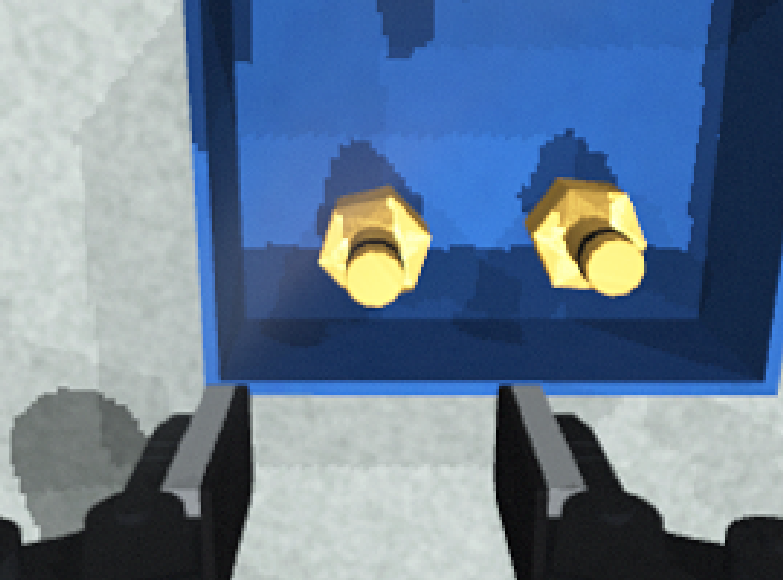

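Two are left, with tops at crop (375,277) and (612,265). The left one is straight ahead of the jaws.

```bash
python3 - <<'E'
from h import *
im,ci=load('w14')
print(plane(ci,np.array([(375,277),(612,265)])/2.9+[130,100]-.5,52).round(1))
E
```

```text
[[590.8 221.   52. ]
 [584.4 284.5  52. ]]
```

Call:
jog_arm:
  increments: "0 0 2.5 0 0 0 0; 0 0 2.5 0 0 0 0; 0 0 2.5 0 0 0 0; 0 0 2 0 0 0 0; 0 0 1.3 0 0 0 0; 0 0 0.4 0 0 0 0; 0 0 0 0 0 0 0; 0 0 0 0 0 0 0"

```text
clock: 28.95
eef_pos: [591.9, 221.0, 27.8]
tcp_rot: [3.141, 0.001, -3.092]
contact_force: [0.4, 0.3, -0.5]
opening: 0.498
```

Call:
jog_arm:
  increments: "0 0 0 0 0 0 -0.3; 0 0 0 0 0 0 -0.6; 0 0 0 0 0 0 -1; 0 0 0 0 0 0 -1; 0 0 0 0 0 0 -1; 0 0 0 0 0 0 -1; 0 0 0 0 0 0 -1; 0 0 0 0 0 0 -1"
  squeeze: 80

```text
clock: 29.75
eef_pos: [591.7, 221.0, 27.7]
tcp_rot: [3.141, 0.001, -3.092]
contact_force: [-1.2, -0.2, 6.9]
opening: 0.157
```

Call:
jog_arm:
  increments: "0 0 -1.5 0 0 0 -1; 0 0 -2.5 0 0 0 -1; 0 0 -2.5 0 0 0 -1; 0 0 -2.5 0 0 0 -1; 0 0 -2.5 0 0 0 -1; 0 0 -2.5 0 0 0 -1; 0 0 0 0 0 0 -1; 0 0 0 0 0 0 -1"

```text
clock: 30.55
eef_pos: [591.2, 220.9, 167.4]
tcp_rot: [3.141, 0.001, -3.092]
contact_force: [0.0, -0.7, -1.5]
opening: 0.157
```

```bash
python3 - <<'E'
from h import *
st();im,ci=snap('wrist','w15')
rows([(490,-260,190,2.92)],[16],-1)
E
```

```text
t 30.55 [591.2 220.9 167.4] [ 3.141e+00  1.000e-03 -3.092e+00] F [ 0.  -0.7 -1.5] op 0.157 q [ 0.36  0.43  1.68 -0.    1.04 -1.26]
0.78 -2.97 -0.15 -0 -0 0.017 -1; 0.73 -2.98 -0.15 -0 -0 0.017 -1; 0.67 -2.99 -0.15 -0 -0 0.017 -1; 0.62 -3 -0.15 -0 -0 0.017 -1; 0.57 -3.01 -0.15 -0 -0 0.017 -1; 0.52 -3.02 -0.15 -0 -0 0.017 -1; 0.47 -3.03 -0.15 -0 -0 0.017 -1; 0.42 -3.04 -0.15 -0 -0 0.017 -1
0.37 -3.05 -0.15 -0 -0 0.017 -1; 0.32 -3.05 -0.15 -0 -0 0.017 -1; 0.26 -3.06 -0.15 -0 -0 0.017 -1; 0.21 -3.06 -0.15 -0 -0 0.017 -1; 0.16 -3.06 -0.15 -0 -0 0.017 -1; 0.11 -3.07 -0.15 -0 -0 0.017 -1; 0.06 -3.07 -0.15 -0 -0 0.017 -1; 0 -3.07 -0.15 -0 -0 0.017 -1
```

View pics/w15.png

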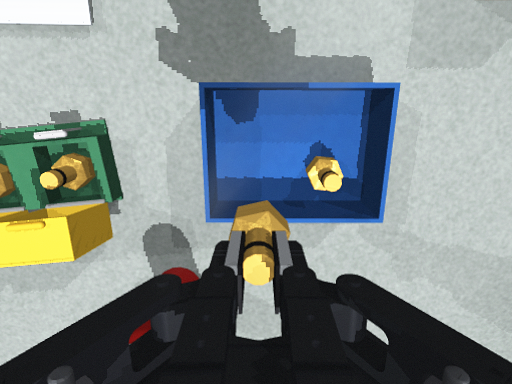

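The third fitting is held, and one is left at (330,180). I carry it to a viewpoint in front of box B.

Call:
jog_arm:
  increments: "0.78 -2.97 -0.15 0 0 0.017 -1; 0.73 -2.98 -0.15 0 0 0.017 -1; 0.67 -2.99 -0.15 0 0 0.017 -1; 0.62 -3 -0.15 0 0 0.017 -1; 0.57 -3 -0.15 0 0 0.017 -1; 0.52 -3 -0.15 0 0 0.017 -1; 0.47 -3 -0.15 0 0 0.017 -1; 0.42 -3 -0.15 0 0 0.017 -1"

```text
clock: 31.4
eef_pos: [539.5, -19.4, 177.3]
tcp_rot: [-3.141, -0.003, 3.054]
contact_force: [0.9, -0.8, -1.3]
opening: 0.157
```

Call:
jog_arm:
  increments: "0.37 -3.05 -0.15 0 0 0.017 -1; 0.32 -3.05 -0.15 0 0 0.017 -1; 0.26 -3.05 -0.15 0 0 0.017 -1; 0.21 -3.05 -0.15 0 0 0.017 -1; 0.16 -3.05 -0.15 0 0 0.017 -1; 0.11 -3.07 -0.15 0 0 0.017 -1; 0.05 -3.07 -0.15 0 0 0.017 -1; 0 -3.07 -0.15 0 0 0.017 -1"

```text
clock: 32.2
eef_pos: [489.3, -259.0, 189.3]
tcp_rot: [3.141, -0.003, 2.918]
contact_force: [-0.1, 0.4, -0.8]
opening: 0.158
```

```bash
python3 - <<'E'
from h import *
st();im,ci=snap('wrist','w16');st()
E
```

```text
t 32.2 [ 489.3 -259.   189.3] [ 3.141e+00 -3.000e-03  2.918e+00] F [-0.1  0.4 -0.8] op 0.158 q [-0.49  0.29  1.83  0.    1.03 -1.84]
t 32.25 [ 488.9 -262.8  189.7] [-3.140e+00 -2.000e-03  2.917e+00] F [ 0.3 -3.4 -1.6] op 0.155 q [-0.49  0.29  1.82 -0.    1.03 -1.84]
```

View pics/w16.png

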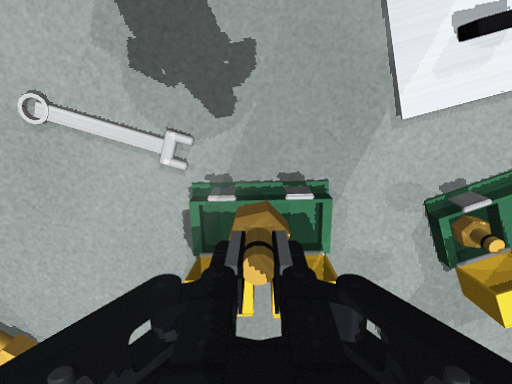

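Box B is centred ahead of the gripper. Its front rim runs from (192,199) to (331,195), with both pockets empty and the spanner well clear at top left.

```bash
python3 - <<'E'
from h import *
im,ci=load('w16')
a=cv2.cvtColor(im,cv2.COLOR_RGB2BGR).copy()
P=plane(ci,[(191,199),(331,195)],24)[:,:2]; d=P[1]-P[0]; print(P.round(1),np.linalg.norm(d)); ya=np.arctan2(d[1],d[0])-np.pi/2
c=P.mean(0)+32*np.array([np.cos(ya),np.sin(ya)]); print(c.round(1),ya)
for s in (1,-1): print((c+40*s*np.array([-np.sin(ya),np.cos(ya)])).round(1))
def w(x,y,z): return [c[0]+x*np.cos(ya)-y*np.sin(ya),c[1]+x*np.sin(ya)+y*np.cos(ya),z]
for y0 in (40,-40):
    for s in [(-28,-26),(28,-26),(28,26),(-28,26)]:
        p=proj(ci,w(s[0],y0+s[1],24))[0]; cv2.circle(a,tuple(int(round(v)) for v in p),1,(0,0,255),-1)
for s in [(-32,-76),(-32,76)]:
    p=proj(ci,w(*s,24))[0]; cv2.circle(a,tuple(int(round(v)) for v in p),1,(255,0,255),-1)
cv2.imwrite('pics/w16c.png',cv2.resize(a[160:300,160:360],None,fx=4,fy=4,interpolation=cv2.INTER_NEAREST))
E
```

```text
[[ 500.2 -333.5]
 [ 528.8 -188.7]] 147.54705408315348
[ 545.9 -267.3] -0.19536401581912344
[ 553.6 -228.1]
[ 538.1 -306.6]
```

View pics/w16c.png

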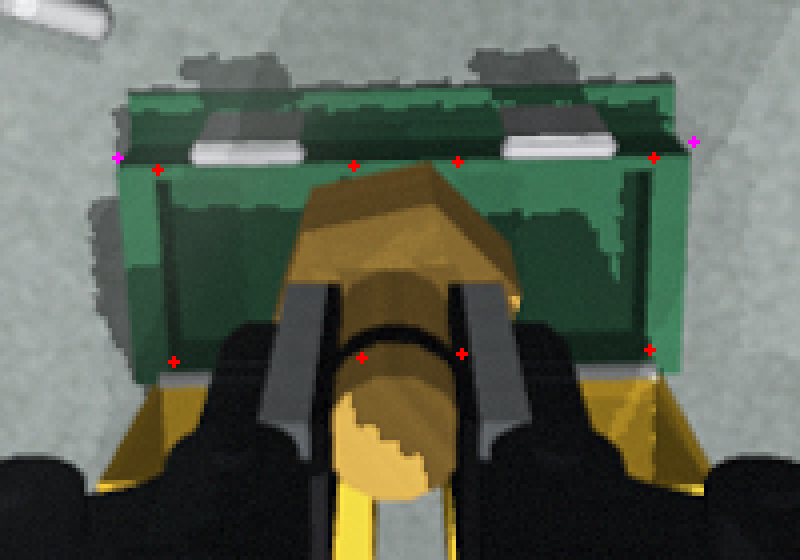

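```bash
python3 - <<'E'
from h import *
rows([(541.5,-307.3,130,2.93),(541.5,-307.3,130,2.93)],[5,3],-1)
E
```

```text
-1.23 -0.63 1.19 -0 -0 -0.003 -1; -1.22 -0.63 1.19 -0 -0 -0.003 -1; -1.22 -0.64 1.19 -0 -0 -0.003 -1; -1.22 -0.64 1.19 -0 -0 -0.003 -1; -1.22 -0.64 1.19 -0 -0 -0.003 -1; 0 0 0 -0 0 0 -1; 0 0 0 -0 0 0 -1; 0 0 0 -0 0 0 -1
```

Call:
jog_arm:
  increments: "-1.2 -0.65 1.2 0 0 -0.003 -1; -1.2 -0.65 1.2 0 0 -0.003 -1; -1.2 -0.65 1.2 0 0 -0.003 -1; -1.2 -0.65 1.2 0 0 -0.003 -1; -1.2 -0.65 1.2 0 0 -0.003 -1; 0 0 0 0 0 0 -1; 0 0 0 0 0 0 -1; 0 0 0 0 0 0 -1"

```text
clock: 33.05
eef_pos: [541.6, -302.4, 130.7]
tcp_rot: [3.141, -0.001, 2.934]
contact_force: [0.6, -0.9, -1.1]
opening: 0.151
```

```bash
python3 - <<'E'
from h import *
st();im,ci=snap('wrist','w17')
a=cv2.cvtColor(im,cv2.COLOR_RGB2BGR).copy()
c=np.array([549.3,-268]); ya=-.2
def w(x,y,z): return [c[0]+x*np.cos(ya)-y*np.sin(ya),c[1]+x*np.sin(ya)+y*np.cos(ya),z]
for y0 in (40,-40):
    for s in [(-28,-26),(28,-26),(28,26),(-28,26)]:
        p=proj(ci,w(s[0],y0+s[1],24))[0]; cv2.circle(a,tuple(int(round(v)) for v in p),1,(0,0,255),-1)
for s in [(-32,-76),(-32,76)]:
    p=proj(ci,w(*s,24))[0]; cv2.circle(a,tuple(int(round(v)) for v in p),1,(255,0,255),-1)
cv2.imwrite('pics/w17c.png',cv2.resize(a[110:290,190:450],None,fx=3,fy=3,interpolation=cv2.INTER_NEAREST))
E
```

```text
t 33.05 [ 541.6 -302.4  130.7] [ 3.141e+00 -1.000e-03  2.934e+00] F [ 0.6 -0.9 -1.1] op 0.151 q [-0.51  0.45  1.73  0.    0.96 -1.87]
```

View pics/w17c.png

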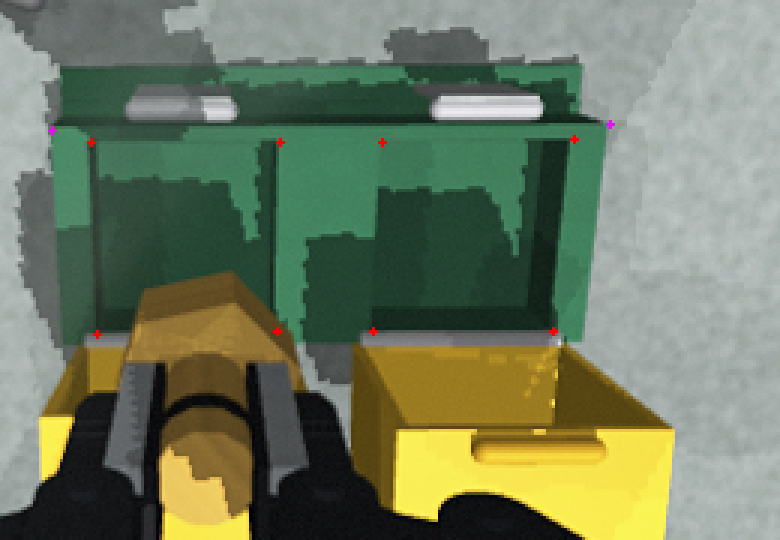

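The predicted pocket corners fall on the real ones within about 1 px, so box B's pose is good. I move 5 mm over and lower into b1.

Call:
jog_arm:
  increments: "-0.1 -0.47 0 0 0 0 -1; 0 0 2 0 0 0 -1; 0 0 2 0 0 0 -1; 0 0 2 0 0 0 -1; 0 0 2 0 0 0 -1; 0 0 1 0 0 0 -1; 0 0 0.5 0 0 0 -1; 0 0 0 0 0 0 -1"

```text
clock: 33.9
eef_pos: [542.1, -307.8, 35.8]
tcp_rot: [3.142, -0.0, 2.934]
contact_force: [0.2, -1.0, -1.4]
opening: 0.157
```

Call:
jog_arm:
  increments: "0 0 0.4 0 0 0 -1; 0 0 0.2 0 0 0 -1; 0 0 0.1 0 0 0 -1; 0 0 0 0 0 0 -1; 0 0 0 0 0 0 -1; 0 0 0 0 0 0 -1; 0 0 0 0 0 0 -1; 0 0 0 0 0 0 -1"

```text
clock: 34.7
eef_pos: [542.2, -307.8, 28.8]
tcp_rot: [-3.142, 0.0, 2.934]
contact_force: [-0.1, 0.2, -1.7]
opening: 0.158
```

Call:
jog_arm:
  increments: "0 0 0.1 0 0 0 -1; 0 0 0 0 0 0 -1; 0 0 0 0 0 0 -0.6; 0 0 0 0 0 0 -0.1; 0 0 0 0 0 0 -0.1; 0 0 0 0 0 0 -0.1; 0 0 0 0 0 0 -0.1; 0 0 0 0 0 0 -0.1"

```text
clock: 35.5
eef_pos: [542.2, -307.7, 27.8]
tcp_rot: [-3.142, -0.0, 2.934]
contact_force: [-1.1, -0.3, -0.5]
opening: 0.449
```

Call:
jog_arm:
  increments: "0 0 -1 0 0 0 -0.1; 0 0 -2 0 0 0 -0.1; 0 0 -3 0 0 0 -0.1; 0 0 -3 0 0 0 -0.1; 0 0 -3 0 0 0 -0.1; 0 0 -3 0 0 0 -0.1; 0 0 0 0 0 0 0; 0 0 0 0 0 0 0"

```text
clock: 36.3
eef_pos: [542.5, -307.9, 179.0]
tcp_rot: [-3.141, 0.002, 2.934]
contact_force: [-0.6, 0.3, -0.3]
opening: 0.498
```

```bash
python3 - <<'E'
from h import *
st();im,ci=snap('wrist','w18')
rows([(584.5,285,180,-3.091),(584.5,285,140,-3.091),(584.5,285,140,-3.091)],[18,2,4],0)
E
```

```text
t 36.3 [ 542.5 -307.9  179. ] [-3.141e+00  2.000e-03  2.934e+00] F [-0.6  0.3 -0.3] op 0.498 q [-0.52  0.4   1.69  0.    1.05 -1.88]
0.45 3.27 -0.01 0 -0 -0.014 0; 0.4 3.28 -0.01 0 -0 -0.014 0; 0.35 3.28 -0.01 0 -0 -0.014 0; 0.31 3.29 -0.01 0 -0 -0.014 0; 0.26 3.29 -0.01 0 -0 -0.014 0; 0.21 3.29 -0.01 0 -0 -0.014 0; 0.16 3.3 -0.01 0 -0 -0.014 0; 0.12 3.3 -0.01 0 -0 -0.014 0
0.07 3.3 -0.01 0 -0 -0.014 0; 0.02 3.3 -0.01 0 -0 -0.014 0; -0.02 3.3 -0.01 0 -0 -0.014 0; -0.07 3.3 -0.01 0 -0 -0.014 0; -0.12 3.3 -0.01 0 -0 -0.014 0; -0.17 3.3 -0.01 0 -0 -0.014 0; -0.21 3.29 -0.01 0 -0 -0.014 0; -0.26 3.29 -0.01 0 -0 -0.014 0
-0.31 3.29 -0.01 0 -0 -0.014 0; -0.36 3.28 -0.01 0 -0 -0.014 0; 0 -0 2 0 0 -0 0; 0 -0 2 0 0 -0 0; 0 0 0 0 0 0 0; 0 0 0 0 0 0 0; 0 0 0 0 -0 -0 0; 0 0 0 0 0 0 0
```

View pics/w18.png

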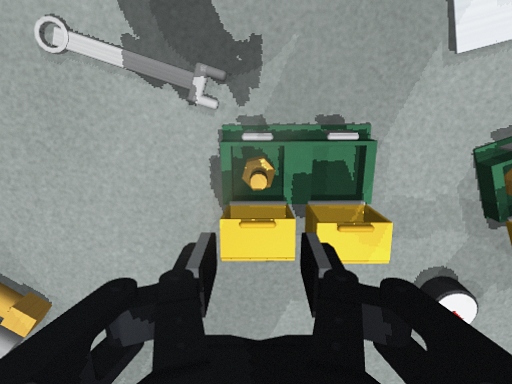

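The third fitting stands upright in b1 at (260,175). I return for the fourth.

Call:
jog_arm:
  increments: "0.45 3.27 0 0 0 -0.014 0; 0.4 3.28 0 0 0 -0.014 0; 0.35 3.28 0 0 0 -0.014 0; 0.3 3.29 0 0 0 -0.014 0; 0.25 3.29 0 0 0 -0.014 0; 0.2 3.29 0 0 0 -0.014 0; 0.15 3.3 0 0 0 -0.014 0; 0.1 3.3 0 0 0 -0.014 0"

```text
clock: 37.15
eef_pos: [561.0, -43.0, 176.4]
tcp_rot: [-3.142, -0.003, 3.046]
contact_force: [1.0, -0.7, 0.1]
opening: 0.506
```

Call:
jog_arm:
  increments: "0.05 3.3 0 0 0 -0.014 0; 0 3.3 0 0 0 -0.014 0; 0 3.3 0 0 0 -0.014 0; -0.05 3.3 0 0 0 -0.014 0; -0.1 3.3 0 0 0 -0.014 0; -0.15 3.3 0 0 0 -0.014 0; -0.2 3.3 0 0 0 -0.014 0; -0.25 3.3 0 0 0 -0.014 0"

```text
clock: 37.95
eef_pos: [580.4, 220.1, 176.2]
tcp_rot: [-3.141, -0.003, -3.125]
contact_force: [0.3, 0.4, -0.9]
opening: 0.498
```

Call:
jog_arm:
  increments: "-0.3 3.3 0 0 0 -0.014 0; -0.35 3.3 0 0 0 -0.014 0; 0 0 2 0 0 0 0; 0 0 2 0 0 0 0; 0 0 0 0 0 0 0; 0 0 0 0 0 0 0; 0 0 0 0 0 0 0; 0 0 0 0 0 0 0"

```text
clock: 38.75
eef_pos: [587.0, 285.2, 138.7]
tcp_rot: [3.141, 0.001, -3.098]
contact_force: [0.2, -0.3, -0.5]
opening: 0.505
```

```bash
python3 - <<'E'
from h import *
st();im,ci=snap('wrist','w19')
cv2.imwrite('pics/w19c.png',cv2.resize(cv2.cvtColor(im,cv2.COLOR_RGB2BGR)[100:300,130:400],None,fx=2.9,fy=2.9,interpolation=cv2.INTER_NEAREST))
E
```

```text
t 38.75 [587.  285.2 138.7] [ 3.141e+00  1.000e-03 -3.098e+00] F [ 0.2 -0.3 -0.5] op 0.505 q [ 0.45  0.49  1.65 -0.    1.   -1.16]
```

View pics/w19c.png

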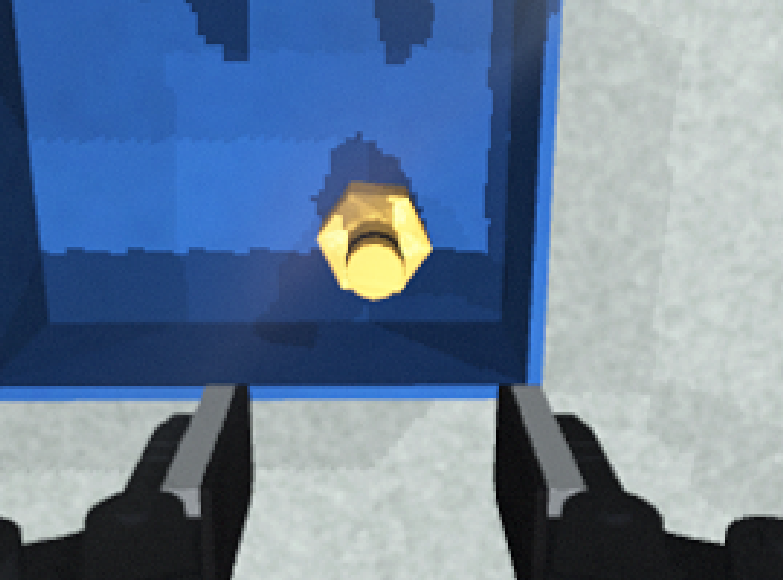

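The last fitting's top is at crop (375,270), about 2 mm nearer the robot than the jaw line. I correct for that, descend and grip.

Call:
jog_arm:
  increments: "0.2 0 2.5 0 0 0 0; 0 0 2.5 0 0 0 0; 0 0 2.5 0 0 0 0; 0 0 2 0 0 0 0; 0 0 1.3 0 0 0 0; 0 0 0.4 0 0 0 0; 0 0 0 0 0 0 0; 0 0 0 0 0 0 0"

```text
clock: 39.6
eef_pos: [585.1, 285.5, 26.8]
tcp_rot: [3.141, 0.001, -3.097]
contact_force: [-0.1, 0.4, -0.7]
opening: 0.5
```

Call:
jog_arm:
  increments: "0 0 0 0 0 0 -0.3; 0 0 0 0 0 0 -0.6; 0 0 0 0 0 0 -1; 0 0 0 0 0 0 -1; 0 0 0 0 0 0 -1; 0 0 0 0 0 0 -1; 0 0 0 0 0 0 -1; 0 0 0 0 0 0 -1"
  squeeze: 80

```text
clock: 40.4
eef_pos: [584.9, 285.5, 26.9]
tcp_rot: [3.141, 0.001, -3.097]
contact_force: [-1.2, -0.5, 5.5]
opening: 0.156
```

Call:
jog_arm:
  increments: "0 0 -1.5 0 0 0 -1; 0 0 -2.5 0 0 0 -1; 0 0 -2.5 0 0 0 -1; 0 0 -2.5 0 0 0 -1; 0 0 -2.5 0 0 0 -1; 0 0 -2.5 0 0 0 -1; 0 0 0 0 0 0 -1; 0 0 0 0 0 0 -1"

```text
clock: 41.2
eef_pos: [584.4, 285.2, 166.5]
tcp_rot: [3.141, 0.001, -3.097]
contact_force: [-0.5, -0.1, -1.8]
opening: 0.162
```

```bash
python3 - <<'E'
from h import *
st();im,ci=snap('wrist','w20')
rows([(557.2,-228.8,175,2.934),(557.2,-228.8,175,2.934)],[18,6],-1)
E
```

```text
t 41.2 [584.4 285.2 166.5] [ 3.141e+00  1.000e-03 -3.097e+00] F [-0.5 -0.1 -1.8] op 0.162 q [ 0.45  0.45  1.63 -0.    1.05 -1.16]
0.27 -2.84 -0.05 -0 -0 0.014 -1; 0.23 -2.85 -0.05 -0 -0 0.014 -1; 0.19 -2.85 -0.05 -0 -0 0.014 -1; 0.15 -2.85 -0.05 -0 -0 0.014 -1; 0.11 -2.86 -0.05 -0 -0 0.014 -1; 0.07 -2.86 -0.05 -0 -0 0.014 -1; 0.03 -2.86 -0.05 -0 -0 0.014 -1; -0.01 -2.86 -0.05 -0 -0 0.014 -1
-0.05 -2.86 -0.05 -0 -0 0.014 -1; -0.09 -2.86 -0.05 -0 -0 0.014 -1; -0.13 -2.85 -0.05 -0 -0 0.014 -1; -0.17 -2.85 -0.05 -0 -0 0.014 -1; -0.21 -2.85 -0.05 -0 -0 0.014 -1; -0.25 -2.85 -0.05 -0 -0 0.014 -1; -0.28 -2.84 -0.05 -0 -0 0.014 -1; -0.32 -2.84 -0.05 -0 -0 0.014 -1
-0.36 -2.83 -0.05 -0 -0 0.014 -1; -0.4 -2.83 -0.05 -0 -0 0.014 -1; 0 0 0 -0 0 0 -1; 0 0 0 -0 0 -0 -1; 0 0 0 -0 0 0 -1; 0 0 0 -0 0 0 -1; 0 0 0 -0 0 -0 -1; 0 0 0 -0 0 0 -1
```

View pics/w20.png

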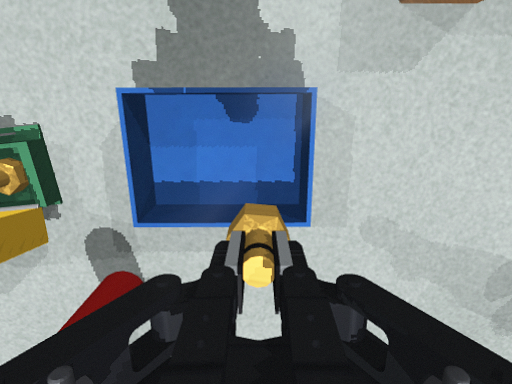

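The tin is empty and the last fitting is held upright at (258,245). I carry it to b0.

Call:
jog_arm:
  increments: "0.25 -2.85 -0.05 0 0 0.014 -1; 0.25 -2.85 -0.05 0 0 0.014 -1; 0.2 -2.85 -0.05 0 0 0.014 -1; 0.15 -2.85 -0.05 0 0 0.014 -1; 0.1 -2.85 -0.05 0 0 0.014 -1; 0.05 -2.85 -0.05 0 0 0.014 -1; 0.05 -2.85 -0.05 0 0 0.014 -1; 0 -2.85 -0.05 0 0 0.014 -1"

```text
clock: 42.05
eef_pos: [571.5, 55.9, 168.2]
tcp_rot: [-3.141, -0.003, 3.073]
contact_force: [-0.2, -0.2, -1.5]
opening: 0.157
```

Call:
jog_arm:
  increments: "-0.05 -2.85 -0.05 0 0 0.014 -1; -0.1 -2.85 -0.05 0 0 0.014 -1; -0.15 -2.85 -0.05 0 0 0.014 -1; -0.15 -2.85 -0.05 0 0 0.014 -1; -0.2 -2.85 -0.05 0 0 0.014 -1; -0.25 -2.85 -0.05 0 0 0.014 -1; -0.3 -2.85 -0.05 0 0 0.014 -1; -0.3 -2.85 -0.05 0 0 0.014 -1"

```text
clock: 42.85
eef_pos: [559.9, -172.1, 172.2]
tcp_rot: [3.141, -0.003, 2.961]
contact_force: [0.5, -0.0, -1.5]
opening: 0.16
```

Call:
jog_arm:
  increments: "-0.35 -2.85 0 0 0 0.014 -1; -0.4 -2.85 0 0 0 0.014 -1; 0 0 2 0 0 0 -1; 0 0 2 0 0 0 -1; 0 0 0 0 0 0 -1; 0 0 0 0 0 0 -1; 0 0 0 0 0 0 -1; 0 0 0 0 0 0 -1"

```text
clock: 43.65
eef_pos: [558.5, -228.6, 134.7]
tcp_rot: [-3.141, 0.001, 2.934]
contact_force: [-0.2, 0.0, -1.2]
opening: 0.159
```

```bash
python3 - <<'E'
from h import *
st();im,ci=snap('wrist','w21')
rows([(557.2,-228.8,55,2.934),(557.2,-228.8,28.5,2.934)],[4,4],-1)
E
```

```text
t 43.65 [ 558.5 -228.6  134.7] [-3.141e+00  1.000e-03  2.934e+00] F [-0.2  0.  -1.2] op 0.159 q [-0.39  0.42  1.76 -0.    0.95 -1.75]
0.03 -0.01 1.99 -0 0 0 -1; 0.03 -0.01 1.99 -0 0 0 -1; 0.03 -0.01 1.99 -0 0 0 -1; 0.03 -0.01 1.99 -0 0 0 -1; -0 -0 0.66 0 -0 -0 -1; -0 -0 0.66 0 -0 -0 -1; -0 -0 0.66 0 -0 0 -1; -0 -0 0.66 0 -0 -0 -1
```

View pics/w21.png

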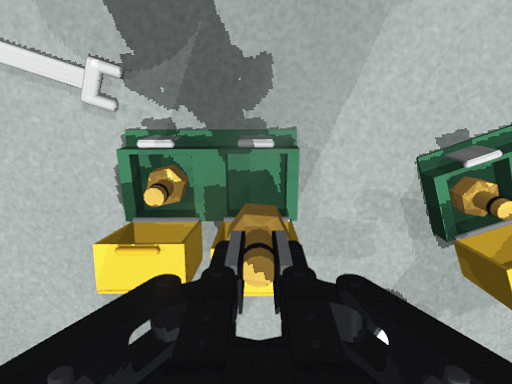

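The held fitting is in line with pocket b0, which spans columns 227 to 288. I lower it.

Call:
jog_arm:
  increments: "0 0 2 0 0 0 -1; 0 0 2 0 0 0 -1; 0 0 2 0 0 0 -1; 0 0 2 0 0 0 -1; 0 0 1 0 0 0 -1; 0 0 0.8 0 0 0 -1; 0 0 0.5 0 0 0 -1; 0 0 0.3 0 0 0 -1"

```text
clock: 44.5
eef_pos: [558.2, -228.7, 28.0]
tcp_rot: [-3.141, 0.001, 2.934]
contact_force: [-0.1, -0.3, -1.1]
opening: 0.155
```

Call:
jog_arm:
  increments: "0 0 0.1 0 0 0 -1; 0 0 0 0 0 0 -1; 0 0 0 0 0 0 -1; 0 0 0 0 0 0 -0.6; 0 0 0 0 0 0 -0.1; 0 0 0 0 0 0 -0.1; 0 0 0 0 0 0 -0.1; 0 0 0 0 0 0 -0.1"

```text
clock: 45.3
eef_pos: [557.9, -228.6, 26.8]
tcp_rot: [-3.142, 0.0, 2.934]
contact_force: [0.4, 0.6, -0.0]
opening: 0.452
```

Call:
jog_arm:
  increments: "0 0 -1 0 0 0 -0.1; 0 0 -2 0 0 0 -0.1; 0 0 -3 0 0 0 -0.1; 0 0 -3 0 0 0 -0.1; 0 0 -3 0 0 0 -0.1; 0 0 -3 0 0 0 -0.1; 0 0 0 0 0 0 0; 0 0 0 0 0 0 0"

```text
clock: 46.1
eef_pos: [558.2, -228.7, 177.9]
tcp_rot: [-3.141, 0.002, 2.934]
contact_force: [0.2, 0.4, -1.3]
opening: 0.498
```

```bash
python3 - <<'E'
from h import *
st();im,ci=snap('wrist','w22');snap('top','t22')
E
```

```text
t 46.1 [ 558.2 -228.7  177.9] [-3.141e+00  2.000e-03  2.934e+00] F [ 0.2  0.4 -1.3] op 0.498 q [-0.39  0.37  1.73  0.    1.03 -1.75]
```

View pics/w22.png

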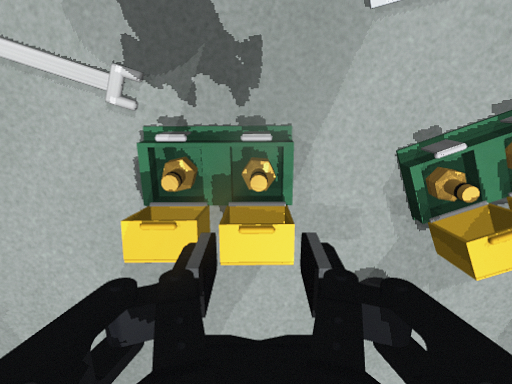

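View pics/t22.png

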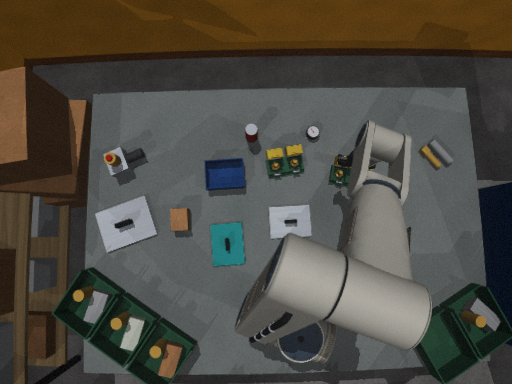

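All four fittings are in pockets: the wrist view shows b1 (178,177), b0 (259,177) and a0/a1 at right, and the tin is empty. The lid is unmoved at top (290,221). Next I plan how to close the covers, pushing from behind the lip and then down.

```bash
cat >> h.py <<'E'
BOX={'a':(np.array([601.8,-1.]),.145),'b':(np.array([549.3,-268.]),-.2)}
def bw(name,x,y,z):
    c,ya=BOX[name[0]]; y+=40 if name[1]=='0' else -40; x+=30
    yaw=np.pi+ya; yaw=(yaw+np.pi)%(2*np.pi)-np.pi
    return (c[0]+x*np.cos(ya)-y*np.sin(ya),c[1]+x*np.sin(ya)+y*np.cos(ya),z,yaw)
ARC=[(41,78),(26,83),(14,85),(2,84),(-11,80),(-22,75),(-33,68),(-40,64),(-45,60)]
E
python3 - <<'E'
from h import *
rows([bw('b0',70,0,178),bw('b0',70,0,78)],[3,4],-1)
print()
E
```

```text
-3.34 0.01 -0.07 0 -0 -0.003 -1; -3.34 0 -0.07 0 -0 -0.003 -1; -3.34 -0.01 -0.07 0 -0 -0.003 -1; 0 -0 2.5 -0 0 0 -1; 0 -0 2.5 -0 0 0 -1; 0 -0 2.5 -0 0 -0 -1; 0 -0 2.5 -0 0 0 -1; 0 0 0 0 0 0 -1
```

Call:
jog_arm:
  increments: "-3.35 0 0 0 0 -0.003 -1; -3.35 0 0 0 0 -0.003 -1; -3.35 0 0 0 0 -0.003 -1; 0 0 2 0 0 0 -1; 0 0 2.5 0 0 0 -1; 0 0 2.5 0 0 0 -1; 0 0 2.5 0 0 0 -1; 0 0 0.5 0 0 0 -1"
  squeeze: 40

```text
clock: 47.0
eef_pos: [653.3, -247.9, 72.0]
tcp_rot: [3.14, -0.007, 2.943]
contact_force: [0.2, 0.6, -0.9]
opening: -0.0
```

Call:
jog_arm:
  increments: "0 0 0 0 0 0 -1; 0 0 0 0 0 0 -1; 0 0 0 0 0 0 -1; 0 0 0 0 0 0 -1; 0 0 0 0 0 0 -1; 0 0 0 0 0 0 -1; 0 0 0 0 0 0 -1; 0 0 0 0 0 0 -1"

```text
clock: 47.8
eef_pos: [656.3, -249.0, 76.8]
tcp_rot: [-3.142, 0.0, 2.943]
contact_force: [0.3, 0.6, 0.9]
opening: -0.004
```

```bash
python3 - <<'E'
from h import *
st();im,ci=snap('wrist','w23');snap('scene','s23')
rows([bw('b0',x,0,z) for x,z in ARC],[3]+[1]*7+[2],-1)
E
```

```text
t 47.8 [ 656.3 -249.    76.8] [-3.142  0.     2.943] F [0.3 0.6 0.9] op -0.004 q [-0.36  0.63  1.56 -0.    0.95 -1.74]
1 0.01 -0.04 -0 -0 0 -1; 1 0.01 -0.04 -0 -0 0 -1; 1 0.01 -0.04 -0 -0 0 -1; 1.5 -0 -0.5 0 -0 -0 -1; 1.2 -0 -0.2 0 0 0 -1; 1.2 0 0.1 0 0 0 -1; 1.3 0 0.4 0 0 0 -1; 1.1 -0 0.5 0 0 0 -1
1.1 0 0.7 0 0 0 -1; 0.7 -0 0.4 0 0 0 -1; 0.25 0 0.2 0 0 0 -1; 0.25 -0 0.2 0 0 0 -1; 0 0 0 0 0 0 -1; 0 0 0 0 0 0 -1; 0 0 0 0 0 0 -1; 0 0 0 0 0 0 -1
```

View pics/w23.png

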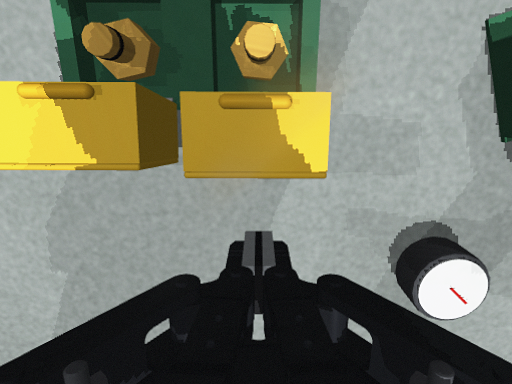

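The closed fingers stand behind cover b0, centred at column 257, with the gauge clear at right. I run the closing arc.

Call:
jog_arm:
  increments: "1 0 0 0 0 0 -1; 1 0 0 0 0 0 -1; 1 0 0 0 0 0 -1; 1.5 0 -0.5 0 0 0 -1; 1.2 0 -0.2 0 0 0 -1; 1.2 0 0.1 0 0 0 -1; 1.3 0 0.4 0 0 0 -1; 1.1 0 0.5 0 0 0 -1"

```text
clock: 48.7
eef_pos: [564.2, -230.5, 74.1]
tcp_rot: [-3.141, 0.001, 2.943]
contact_force: [0.5, -1.0, 0.9]
opening: 0.0
```

Call:
jog_arm:
  increments: "1.1 0 0.7 0 0 0 -1; 0.7 0 0.4 0 0 0 -1; 0.25 0 0.2 0 0 0 -1; 0.2 0 0 0 0 0 -1; 0 0 0 0 0 0 -1; 0 0 0 0 0 0 -1; 0 0 0 0 0 0 -1; 0 0 0 0 0 0 -1"

```text
clock: 49.5
eef_pos: [543.2, -226.3, 60.8]
tcp_rot: [-3.142, 0.0, 2.943]
contact_force: [0.1, -0.4, -0.3]
opening: -0.001
```

```bash
python3 - <<'E'
from h import *
st();im,ci=snap('wrist','w24')
E
```

```text
t 49.5 [ 543.2 -226.3   60.8] [-3.142  0.     2.943] F [ 0.1 -0.4 -0.3] op -0.001 q [-0.4   0.51  1.84 -0.    0.8  -1.77]
```

View pics/w24.png

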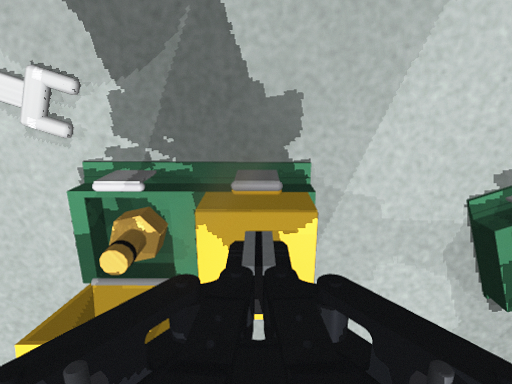

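Cover b0 is down under the fingers, with its lip at row 207 near the catch. I press in small steps.

Call:
jog_arm:
  increments: "0 0 0.15 0 0 0 -1; 0 0 0.15 0 0 0 -1; 0 0 0 0 0 0 -1; 0 0 0 0 0 0 -1; 0 0 0 0 0 0 -1; 0 0 0 0 0 0 -1; 0 0 0 0 0 0 -1; 0 0 0 0 0 0 -1"

```text
clock: 50.35
eef_pos: [543.2, -226.3, 59.6]
tcp_rot: [-3.141, 0.0, 2.943]
contact_force: [-6.7, 3.0, 21.5]
opening: -0.001
```

Call:
jog_arm:
  increments: "0 0 0.15 0 0 0 -1; 0 0 0.15 0 0 0 -1; 0 0 0 0 0 0 -1; 0 0 0 0 0 0 -1; 0 0 0 0 0 0 -1; 0 0 0 0 0 0 -1; 0 0 0 0 0 0 -1; 0 0 0 0 0 0 -1"

```text
clock: 51.15
eef_pos: [542.9, -226.3, 58.9]
tcp_rot: [-3.141, 0.0, 2.943]
contact_force: [-16.7, 5.3, 49.4]
opening: -0.002
```

It meets a firm stop at 49 N, so the cover is home. I back off and check.

Call:
jog_arm:
  increments: "0 0 -0.5 0 0 0 -1; 0 0 -1 0 0 0 -1; 0 0 -2 0 0 0 -1; 0 0 -3 0 0 0 -1; 0 0 -3 0 0 0 -1; 0 0 -2.5 0 0 0 -1; 0 0 0 0 0 0 -1; 0 0 0 0 0 0 -1"

```text
clock: 51.95
eef_pos: [543.2, -226.3, 175.1]
tcp_rot: [-3.141, 0.001, 2.943]
contact_force: [0.5, -0.2, -0.7]
opening: 0.004
```

```bash
python3 - <<'E'
from h import *
st();im,ci=snap('wrist','w25')
rows([bw('b1',40,0,175),bw('b1',72,0,150),bw('b1',72,0,78),bw('b1',72,0,78)],[5,3,3,5],-1)
E
```

```text
t 51.95 [ 543.2 -226.3  175.1] [-3.141e+00  1.000e-03  2.943e+00] F [ 0.5 -0.2 -0.7] op 0.004 q [-0.4   0.36  1.77 -0.    1.02 -1.77]
-1.7 -1.6 -0.02 0 -0 0 -1; -1.7 -1.6 -0.02 0 -0 0 -1; -1.7 -1.6 -0.02 0 -0 0 -1; -1.7 -1.6 -0.02 0 -0 0 -1; -1.7 -1.6 -0.02 0 -0 0 -1; -1.07 0 0.83 0 0 -0 -1; -1.07 -0 0.83 0 0 0 -1; -1.07 0 0.83 0 0 -0 -1
0 -0 2.4 0 0 0 -1; 0 -0 2.4 0 0 0 -1; 0 -0 2.4 0 0 0 -1; 0 0 0 0 0 0 -1; 0 0 0 0 0 0 -1; 0 0 0 0 0 0 -1; 0 0 0 0 0 0 -1; 0 0 0 0 0 0 -1
```

View pics/w25.png

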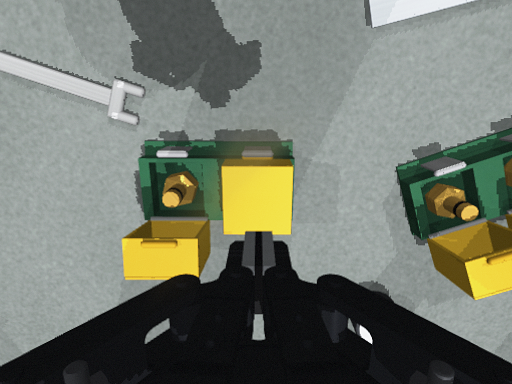

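Cover b0 stays shut after release, spanning (222-293, 160-233). Now b1.

Call:
jog_arm:
  increments: "-1.7 -1.6 0 0 0 0 -1; -1.7 -1.6 0 0 0 0 -1; -1.7 -1.6 0 0 0 0 -1; -1.7 -1.6 0 0 0 0 -1; -1.7 -1.6 0 0 0 0 -1; -1.1 0 0.8 0 0 0 -1; -1.1 0 0.8 0 0 0 -1; -1.1 0 0.8 0 0 0 -1"

```text
clock: 52.8
eef_pos: [642.8, -327.0, 148.8]
tcp_rot: [3.141, -0.002, 2.943]
contact_force: [-0.8, -0.3, 0.6]
opening: 0.0
```

Call:
jog_arm:
  increments: "0 0 2.4 0 0 0 -1; 0 0 2.4 0 0 0 -1; 0 0 2.4 0 0 0 -1; 0 0 0 0 0 0 -1; 0 0 0 0 0 0 -1; 0 0 0 0 0 0 -1; 0 0 0 0 0 0 -1; 0 0 0 0 0 0 -1"

```text
clock: 53.6
eef_pos: [643.5, -328.2, 80.1]
tcp_rot: [-3.141, 0.002, 2.943]
contact_force: [-0.3, -0.1, 0.7]
opening: -0.007
```

```bash
python3 - <<'E'
from h import *
st();im,ci=snap('wrist','w26')
rows([bw('b1',x,0,z) for x,z in ARC],[3]+[1]*7+[2],-1)
E
```

```text
t 53.6 [ 643.5 -328.2   80.1] [-3.141e+00  2.000e-03  2.943e+00] F [-0.3 -0.1  0.7] op -0.007 q [-0.47  0.65  1.51  0.    0.98 -1.85]
1.1 0.01 0.06 -0 0 0 -1; 1.1 0.01 0.06 -0 0 0 -1; 1.1 0.01 0.06 -0 0 0 -1; 1.5 0 -0.5 -0 0 -0 -1; 1.2 -0 -0.2 0 0 0 -1; 1.2 0 0.1 0 0 0 -1; 1.3 -0 0.4 0 0 0 -1; 1.1 0 0.5 0 0 0 -1
1.1 0 0.7 0 0 0 -1; 0.7 -0 0.4 0 0 0 -1; 0.25 0 0.2 0 0 0 -1; 0.25 -0 0.2 0 0 0 -1; 0 0 0 0 0 0 -1; 0 0 0 0 0 0 -1; 0 0 0 0 0 0 -1; 0 0 0 0 0 0 -1
```

View pics/w26.png

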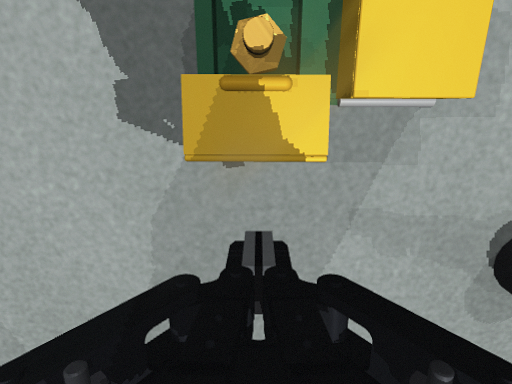

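The fingers are centred behind cover b1 (columns 182-329), and b0 is shut at right.

Call:
jog_arm:
  increments: "1.1 0 0.05 0 0 0 -1; 1.1 0 0.05 0 0 0 -1; 1.1 0 0.05 0 0 0 -1; 1.5 0 -0.5 0 0 0 -1; 1.2 0 -0.2 0 0 0 -1; 1.2 0 0.1 0 0 0 -1; 1.3 0 0.4 0 0 0 -1; 1.1 0 0.5 0 0 0 -1"

```text
clock: 54.45
eef_pos: [547.9, -308.9, 74.6]
tcp_rot: [-3.141, 0.001, 2.943]
contact_force: [0.4, -0.3, 1.8]
opening: 0.004
```

Call:
jog_arm:
  increments: "1.1 0 0.7 0 0 0 -1; 0.7 0 0.4 0 0 0 -1; 0.25 0 0.2 0 0 0 -1; 0.2 0 0.1 0 0 0 -1; 0 0 0 0 0 0 -1; 0 0 0 0 0 0 -1; 0 0 0 0 0 0 -1; 0 0 0 0 0 0 -1"

```text
clock: 55.25
eef_pos: [526.8, -304.5, 60.2]
tcp_rot: [3.142, -0.0, 2.943]
contact_force: [-0.3, 0.4, 0.2]
opening: 0.002
```

Call:
jog_arm:
  increments: "0 0 0.15 0 0 0 -1; 0 0 0.15 0 0 0 -1; 0 0 0 0 0 0 -1; 0 0 0 0 0 0 -1; 0 0 0 0 0 0 -1; 0 0 0 0 0 0 -1; 0 0 0 0 0 0 -1; 0 0 0 0 0 0 -1"

```text
clock: 56.05
eef_pos: [526.7, -304.6, 59.5]
tcp_rot: [-3.141, 0.0, 2.943]
contact_force: [-8.2, 3.6, 24.5]
opening: -0.002
```

Call:
jog_arm:
  increments: "0 0 -0.3 0 0 0 -1; 0 0 -1 0 0 0 -1; 0 0 -2 0 0 0 -1; 0 0 -3 0 0 0 -1; 0 0 -3 0 0 0 -1; 0 0 -2.5 0 0 0 -1; 0 0 0 0 0 0 -1; 0 0 0 0 0 0 -1"

```text
clock: 56.85
eef_pos: [526.9, -304.7, 175.8]
tcp_rot: [-3.141, 0.001, 2.943]
contact_force: [0.1, 0.1, -0.4]
opening: 0.002
```

```bash
python3 - <<'E'
from h import *
st();im,ci=snap('wrist','w27')
rows([bw('a1',30,0,175),bw('a1',71,0,150),bw('a1',71,0,78),bw('a1',71,0,78)],[12,3,3,6],-1)
E
```

```text
t 56.85 [ 526.9 -304.7  175.8] [-3.141e+00  1.000e-03  2.943e+00] F [ 0.1  0.1 -0.4] op 0.002 q [-0.53  0.38  1.72 -0.    1.03 -1.9 ]
-0.7 2.46 -0 0 -0 -0.029 -1; -0.77 2.44 -0 0 -0 -0.029 -1; -0.84 2.41 -0 0 -0 -0.029 -1; -0.91 2.39 -0 0 -0 -0.029 -1; -0.98 2.36 -0 0 -0 -0.029 -1; -1.04 2.33 -0 0 -0 -0.029 -1; -1.11 2.3 -0 0 -0 -0.029 -1; -1.18 2.27 -0 0 -0 -0.029 -1
-1.24 2.23 -0 0 -0 -0.029 -1; -1.3 2.2 -0 0 -0 -0.029 -1; -1.37 2.16 -0 0 -0 -0.029 -1; -1.43 2.12 -0 0 -0 -0.029 -1; -1.37 -0 0.83 -0 0 0 -1; -1.37 -0 0.83 -0 0 0 -1; -1.37 -0 0.83 -0 0 0 -1; 0 -0 2.4 0 0 0 -1
0 -0 2.4 0 0 0 -1; 0 -0 2.4 0 0 0 -1; 0 0 0 0 0 0 -1; 0 0 0 0 0 0 -1; 0 0 0 0 0 0 -1; 0 0 0 0 0 0 -1; 0 0 0 0 0 0 -1; 0 0 0 0 0 0 -1
```

View pics/w27.png

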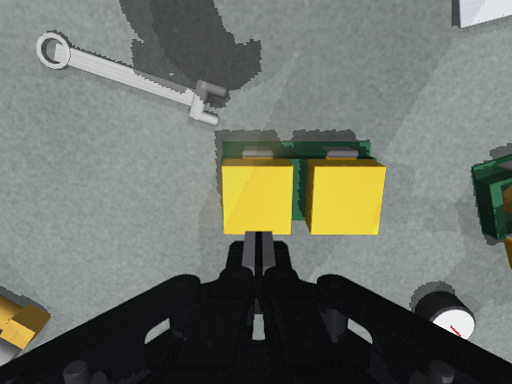

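Both covers on box B are shut and stay shut. Now box A, starting with a1.

Call:
jog_arm:
  increments: "-0.7 2.46 0 0 0 -0.029 -1; -0.77 2.44 0 0 0 -0.029 -1; -0.84 2.41 0 0 0 -0.029 -1; -0.91 2.39 0 0 0 -0.029 -1; -0.98 2.36 0 0 0 -0.029 -1; -1.04 2.33 0 0 0 -0.029 -1; -1.11 2.3 0 0 0 -0.029 -1; -1.18 2.27 0 0 0 -0.029 -1"

```text
clock: 57.7
eef_pos: [619.8, -121.6, 173.5]
tcp_rot: [3.141, -0.003, -3.107]
contact_force: [0.3, -0.6, 0.8]
opening: 0.003
```

Call:
jog_arm:
  increments: "-1.24 2.23 0 0 0 -0.029 -1; -1.3 2.2 0 0 0 -0.029 -1; -1.37 2.16 0 0 0 -0.029 -1; -1.43 2.12 0 0 0 -0.029 -1; -1.37 0 0.83 0 0 0 -1; -1.37 0 0.83 0 0 0 -1; -1.37 0 0.83 0 0 0 -1; 0 0 0 0 0 0 -1"

```text
clock: 58.5
eef_pos: [708.1, -26.3, 147.8]
tcp_rot: [3.141, -0.002, -2.993]
contact_force: [0.7, 0.4, 0.3]
opening: -0.0
```

Call:
jog_arm:
  increments: "0 0 2.4 0 0 0 -1; 0 0 2.4 0 0 0 -1; 0 0 2.4 0 0 0 -1; 0 0 0 0 0 0 -1; 0 0 0 0 0 0 -1; 0 0 0 0 0 0 -1; 0 0 0 0 0 0 -1; 0 0 0 0 0 0 -1"

```text
clock: 59.3
eef_pos: [708.2, -25.8, 79.6]
tcp_rot: [-3.141, 0.002, -2.992]
contact_force: [0.0, -0.2, 0.0]
opening: -0.002
```

```bash
python3 - <<'E'
from h import *
st();im,ci=snap('wrist','w28')
rows([bw('a1',x,0,z) for x,z in ARC],[3]+[1]*7+[2],-1)
E
```

```text
t 59.3 [708.2 -25.8  79.6] [-3.141e+00  2.000e-03 -2.992e+00] F [ 0.  -0.2  0. ] op -0.002 q [-0.04  0.63  1.55 -0.    0.96 -1.76]
1.02 -0 0.05 -0 0 0.001 -1; 1.02 -0 0.05 -0 0 0.001 -1; 1.02 -0.01 0.05 -0 0 0.001 -1; 1.5 -0 -0.5 0 0 0 -1; 1.2 0 -0.2 0 0 0 -1; 1.2 -0 0.1 0 0 0 -1; 1.3 -0 0.4 0 0 0 -1; 1.1 0 0.5 0 0 0 -1
1.1 -0 0.7 0 0 0 -1; 0.7 0 0.4 0 0 0 -1; 0.25 -0 0.2 0 0 0 -1; 0.25 0 0.2 0 0 0 -1; 0 0 0 0 0 0 -1; 0 0 0 0 0 0 -1; 0 0 0 0 0 0 -1; 0 0 0 0 0 0 -1
```

View pics/w28.png

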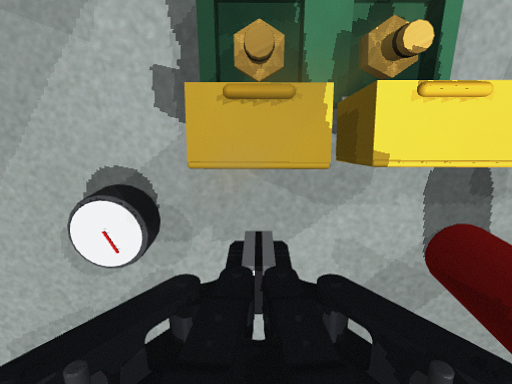

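The fingers are centred behind cover a1 (columns 186-332), with the gauge at left and the can at right both clear. Both fittings are in place.

Call:
jog_arm:
  increments: "1 0 0.05 0 0 0 -1; 1 0 0.05 0 0 0 -1; 1 0 0.05 0 0 0 -1; 1.5 0 -0.5 0 0 0 -1; 1.2 0 -0.2 0 0 0 -1; 1.2 0 0.1 0 0 0 -1; 1.3 0 0.4 0 0 0 -1; 1.1 0 0.5 0 0 0 -1"

```text
clock: 60.15
eef_pos: [614.7, -39.7, 74.2]
tcp_rot: [-3.141, 0.001, -2.992]
contact_force: [1.6, -0.9, 0.4]
opening: -0.003
```

Call:
jog_arm:
  increments: "1.1 0 0.7 0 0 0 -1; 0.7 0 0.4 0 0 0 -1; 0.25 0 0.2 0 0 0 -1; 0.2 0 0.1 0 0 0 -1; 0 0 0 0 0 0 -1; 0 0 0 0 0 0 -1; 0 0 0 0 0 0 -1; 0 0 0 0 0 0 -1"

```text
clock: 60.95
eef_pos: [593.7, -42.8, 60.0]
tcp_rot: [-3.142, 0.0, -2.992]
contact_force: [1.5, 1.0, 2.1]
opening: -0.001
```

Call:
jog_arm:
  increments: "0 0 0.15 0 0 0 -1; 0 0 0.15 0 0 0 -1; 0 0 0 0 0 0 -1; 0 0 0 0 0 0 -1; 0 0 0 0 0 0 -1; 0 0 0 0 0 0 -1; 0 0 0 0 0 0 -1; 0 0 0 0 0 0 -1"

```text
clock: 61.75
eef_pos: [593.6, -42.9, 59.4]
tcp_rot: [-3.141, 0.001, -2.992]
contact_force: [-8.1, 0.7, 29.9]
opening: 0.005
```

Call:
jog_arm:
  increments: "0 0 -0.3 0 0 0 -1; 0 0 -1 0 0 0 -1; 0 0 -2 0 0 0 -1; 0 0 -3 0 0 0 -1; 0 0 -3 0 0 0 -1; 0 0 -2.5 0 0 0 -1; 0 0 0 0 0 0 -1; 0 0 0 0 0 0 -1"

```text
clock: 62.55
eef_pos: [593.2, -42.9, 175.1]
tcp_rot: [-3.141, 0.0, -2.992]
contact_force: [-0.6, 0.6, -1.6]
opening: 0.002
```

```bash
python3 - <<'E'
from h import *
st();im,ci=snap('wrist','w29')
rows([bw('a0',40,0,175),bw('a0',71,0,150),bw('a0',71,0,78),bw('a0',71,0,78)],[5,3,3,5],-1)
E
```

```text
t 62.55 [593.2 -42.9 175.1] [-3.141  0.    -2.992] F [-0.6  0.6 -1.6] op 0.002 q [-0.07  0.36  1.75 -0.    1.02 -1.79]
-1.71 1.59 -0.02 0 -0 0.001 -1; -1.71 1.6 -0.02 0 -0 0.001 -1; -1.71 1.6 -0.02 0 -0 0.001 -1; -1.71 1.6 -0.02 0 -0 0.001 -1; -1.7 1.6 -0.02 0 -0 0.001 -1; -1.03 -0 0.83 0 -0 -0 -1; -1.03 -0 0.83 0 -0 0 -1; -1.03 -0 0.83 0 -0 -0 -1
0 -0 2.4 0 0 0 -1; 0 -0 2.4 0 0 0 -1; 0 -0 2.4 0 0 0 -1; 0 0 0 0 0 0 -1; 0 0 0 0 0 0 -1; 0 0 0 0 0 0 -1; 0 0 0 0 0 0 -1; 0 0 0 0 0 0 -1
```

View pics/w29.png

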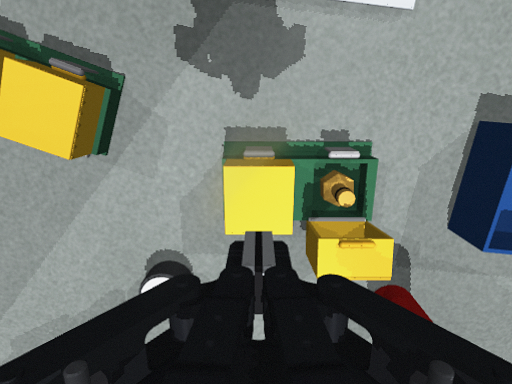

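Cover a1 is shut. Last cover: a0.

Call:
jog_arm:
  increments: "-1.7 1.6 0 0 0 0 -1; -1.7 1.6 0 0 0 0 -1; -1.7 1.6 0 0 0 0 -1; -1.7 1.6 0 0 0 0 -1; -1.7 1.6 0 0 0 0 -1; -1 0 0.8 0 0 0 -1; -1 0 0.8 0 0 0 -1; -1 0 0.8 0 0 0 -1"

```text
clock: 63.4
eef_pos: [694.9, 52.6, 148.9]
tcp_rot: [-3.141, -0.002, -2.993]
contact_force: [0.2, 0.4, -0.5]
opening: 0.001
```

Call:
jog_arm:
  increments: "0 0 2.4 0 0 0 -1; 0 0 2.4 0 0 0 -1; 0 0 2.4 0 0 0 -1; 0 0 0 0 0 0 -1; 0 0 0 0 0 0 -1; 0 0 0 0 0 0 -1; 0 0 0 0 0 0 -1; 0 0 0 0 0 0 -1"

```text
clock: 64.2
eef_pos: [695.8, 53.4, 80.1]
tcp_rot: [-3.141, 0.002, -2.992]
contact_force: [-0.8, -0.9, -0.8]
opening: 0.001
```

```bash
python3 - <<'E'
from h import *
st();im,ci=snap('wrist','w30')
rows([bw('a0',x,0,z) for x,z in ARC],[3]+[1]*7+[2],-1)
E
```

```text
t 64.2 [695.8  53.4  80.1] [-3.141e+00  2.000e-03 -2.992e+00] F [-0.8 -0.9 -0.8] op 0.001 q [ 0.07  0.62  1.57  0.    0.95 -1.65]
0.99 -0 0.06 -0 0 0.001 -1; 0.99 -0.01 0.06 -0 0 0.001 -1; 0.99 -0.01 0.06 -0 0 0.001 -1; 1.5 -0 -0.5 -0 -0 -0 -1; 1.2 0 -0.2 0 0 0 -1; 1.2 -0 0.1 0 0 0 -1; 1.3 -0 0.4 0 0 0 -1; 1.1 0 0.5 0 0 0 -1
1.1 -0 0.7 0 0 0 -1; 0.7 0 0.4 0 0 0 -1; 0.25 -0 0.2 0 0 0 -1; 0.25 0 0.2 0 0 0 -1; 0 0 0 0 0 0 -1; 0 0 0 0 0 0 -1; 0 0 0 0 0 0 -1; 0 0 0 0 0 0 -1
```

View pics/w30.png

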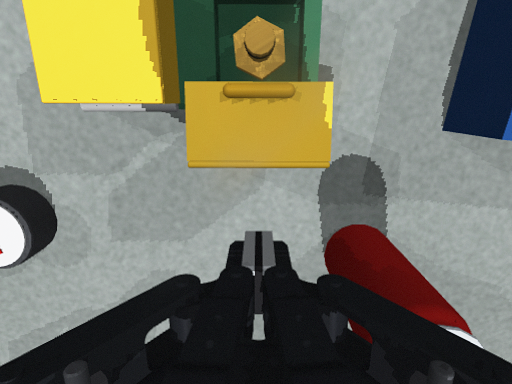

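The fingers are centred behind a0 and the can is not touched. I close it.

Call:
jog_arm:
  increments: "1 0 0.05 0 0 0 -1; 1 0 0.05 0 0 0 -1; 1 0 0.05 0 0 0 -1; 1.5 0 -0.5 0 0 0 -1; 1.2 0 -0.2 0 0 0 -1; 1.2 0 0.1 0 0 0 -1; 1.3 0 0.4 0 0 0 -1; 1.1 0 0.5 0 0 0 -1"

```text
clock: 65.05
eef_pos: [602.3, 39.4, 74.6]
tcp_rot: [-3.142, 0.001, -2.992]
contact_force: [1.4, 1.2, 0.9]
opening: 0.001
```

Call:
jog_arm:
  increments: "1.1 0 0.7 0 0 0 -1; 0.7 0 0.4 0 0 0 -1; 0.25 0 0.2 0 0 0 -1; 0.2 0 0.1 0 0 0 -1; 0 0 0 0 0 0 -1; 0 0 0 0 0 0 -1; 0 0 0 0 0 0 -1; 0 0 0 0 0 0 -1"

```text
clock: 65.85
eef_pos: [581.1, 36.2, 60.4]
tcp_rot: [-3.142, -0.0, -2.992]
contact_force: [0.5, -0.5, 0.5]
opening: -0.001
```

Call:
jog_arm:
  increments: "0 0 0.15 0 0 0 -1; 0 0 0.15 0 0 0 -1; 0 0 0 0 0 0 -1; 0 0 0 0 0 0 -1; 0 0 0 0 0 0 -1; 0 0 0 0 0 0 -1; 0 0 0 0 0 0 -1; 0 0 0 0 0 0 -1"

```text
clock: 66.65
eef_pos: [581.0, 36.2, 59.5]
tcp_rot: [-3.142, 0.0, -2.992]
contact_force: [-8.7, -0.3, 25.5]
opening: 0.003
```

Call:
jog_arm:
  increments: "0 0 -0.3 0 0 0 -1; 0 0 -1 0 0 0 -1; 0 0 -2 0 0 0 -1; 0 0 -3 0 0 0 -1; 0 0 -3 0 0 0 -1; 0 0 -2.5 0 0 0 -1; 0 0 0 0 0 0 -1; 0 0 0 0 0 0 -1"

```text
clock: 67.45
eef_pos: [581.2, 36.2, 175.9]
tcp_rot: [-3.142, 0.001, -2.992]
contact_force: [-0.8, -0.3, 0.0]
opening: 0.004
```

```bash
python3 - <<'E'
from h import *
st();im,ci=snap('wrist','w31')
im,ci=snap('top','t31')
hsv=cv2.cvtColor(im,cv2.COLOR_RGB2HSV);H,S,V=cv2.split(hsv)
rows([(400,20,300,1.611)],[16],0)
E
```

```text
t 67.45 [581.2  36.2 175.9] [-3.142e+00  1.000e-03 -2.992e+00] F [-0.8 -0.3  0. ] op 0.004 q [ 0.06  0.35  1.78  0.    1.02 -1.66]
1.13 0.07 -0.78 -0 -0 0.105 0; 1.13 -0.05 -0.78 -0 -0 0.105 0; 1.12 -0.17 -0.78 -0 -0 0.105 0; 1.1 -0.29 -0.78 -0 -0 0.105 0; 1.06 -0.4 -0.78 -0 -0 0.105 0; 1.01 -0.51 -0.78 -0 -0 0.105 0; 0.95 -0.61 -0.78 -0 -0 0.105 0; 0.88 -0.71 -0.78 -0 -0 0.105 0
0.8 -0.8 -0.78 -0 -0 0.105 0; 0.72 -0.88 -0.78 -0 -0 0.105 0; 0.62 -0.95 -0.78 -0 -0 0.105 0; 0.52 -1.01 -0.78 -0 -0 0.105 0; 0.41 -1.05 -0.78 -0 -0 0.105 0; 0.3 -1.09 -0.78 -0 -0 0.105 0; 0.18 -1.12 -0.78 -0 -0 0.105 0; 0.06 -1.13 -0.78 -0 -0 0.105 0
```

View pics/w31.png

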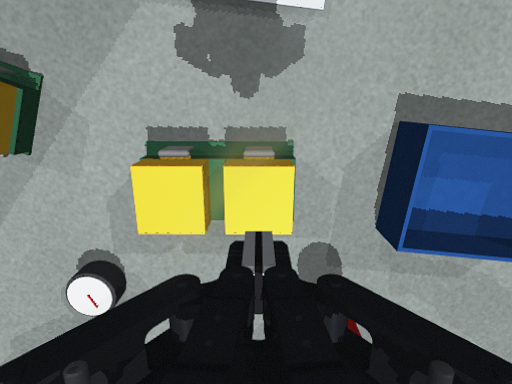

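View pics/t31.png

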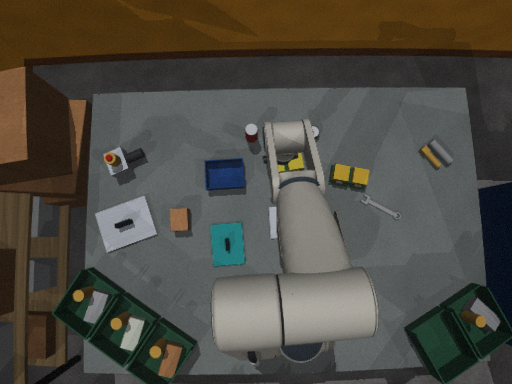

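All four covers are shut. Next I view the lid from above.

Call:
jog_arm:
  increments: "1.13 0.05 -0.8 0 0 0.105 0; 1.13 -0.05 -0.8 0 0 0.105 0; 1.12 -0.17 -0.8 0 0 0.105 0; 1.1 -0.29 -0.8 0 0 0.105 0; 1.05 -0.4 -0.8 0 0 0.105 0; 1 -0.5 -0.8 0 0 0.105 0; 0.95 -0.6 -0.8 0 0 0.105 0; 0.88 -0.7 -0.8 0 0 0.105 0"

```text
clock: 68.35
eef_pos: [489.9, 27.9, 238.3]
tcp_rot: [-3.14, -0.002, 2.446]
contact_force: [0.1, -0.3, -0.3]
opening: 0.496
```

Call:
jog_arm:
  increments: "0.8 -0.8 -0.8 0 0 0.105 0; 0.7 -0.9 -0.8 0 0 0.105 0; 0.6 -0.95 -0.8 0 0 0.105 0; 0.5 -1 -0.8 0 0 0.105 0; 0.4 -1.05 -0.8 0 0 0.105 0; 0.3 -1.1 -0.8 0 0 0.105 0; 0.2 -1.1 -0.8 0 0 0.105 0; 0.05 -1.1 -0.8 0 0 0.105 0"

```text
clock: 69.15
eef_pos: [400.5, 19.3, 302.5]
tcp_rot: [-3.139, 0.0, 1.606]
contact_force: [0.0, 0.6, -1.0]
opening: 0.503
```

Call:
jog_arm:
  increments: "0 0 0 0 0 0 0; 0 0 0 0 0 0 0; 0 0 0 0 0 0 0; 0 0 0 0 0 0 0; 0 0 0 0 0 0 0; 0 0 0 0 0 0 0; 0 0 0 0 0 0 0; 0 0 0 0 0 0 0"

```text
clock: 69.95
eef_pos: [401.6, 19.4, 303.3]
tcp_rot: [-3.142, 0.0, 1.611]
contact_force: [-0.1, -0.4, -0.4]
opening: 0.501
```

```bash
python3 - <<'E'
from h import *
st();im,ci=snap('wrist','w32')
hsv=cv2.cvtColor(im,cv2.COLOR_RGB2HSV);H,S,V=cv2.split(hsv)
rect(ci,(S<40)&(V>165),10,(150,60,360,270))
E
```

```text
t 69.95 [401.6  19.4 303.3] [-3.142  0.     1.611] F [-0.1 -0.4 -0.4] op 0.501 q [ 0.04 -0.08  1.98 -0.    1.24  0.  ]
c [363.6 -15.3] short/long [129.3 168. ] yaw 0.038
```

View pics/w32.png

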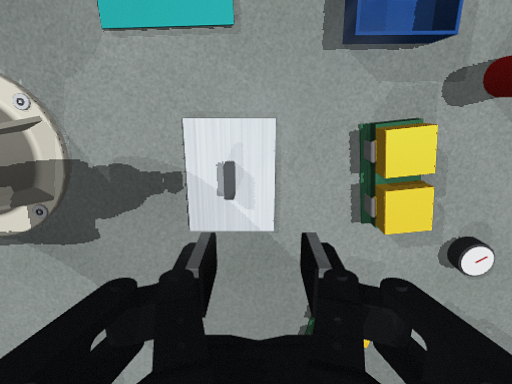

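The lid has been knocked about 37 mm towards the robot and now lies at (363.6,-15.3), yaw 0.038, seen at (230,175). It is still flat, so I grasp it there.

```bash
python3 - <<'E'
from h import *
rows([(363.6,-15.3,100,1.609),(363.6,-15.3,14.5,1.609)],[8,4],0)
E
```

```text
-0.41 -0.49 2.54 0 -0 0 0; -0.41 -0.49 2.54 0 -0 0 0; -0.41 -0.49 2.54 0 -0 0 0; -0.41 -0.49 2.54 0 -0 0 0; -0.41 -0.49 2.54 0 -0 0 0; -0.41 -0.49 2.54 0 -0 0 0; -0.41 -0.49 2.54 0 -0 0 0; -0.41 -0.49 2.54 0 -0 0 0
0 -0 2.14 0 0 0 0; 0 -0 2.14 0 0 0 0; 0 -0 2.14 0 0 0 0; 0 -0 2.14 0 0 0 0; 0 0 0 0 0 0 0; 0 0 0 0 0 0 0; 0 0 0 0 0 0 0; 0 0 0 0 0 0 0
```

Call:
jog_arm:
  increments: "-0.4 -0.5 2.5 0 0 0 0; -0.4 -0.5 2.5 0 0 0 0; -0.4 -0.5 2.5 0 0 0 0; -0.4 -0.5 2.5 0 0 0 0; -0.4 -0.5 2.5 0 0 0 0; -0.4 -0.5 2.5 0 0 0 0; -0.4 -0.5 2.5 0 0 0 0; -0.4 -0.45 2.5 0 0 0 0"

```text
clock: 70.8
eef_pos: [363.4, -14.3, 102.7]
tcp_rot: [3.141, 0.0, 1.611]
contact_force: [1.0, 0.0, -0.3]
opening: 0.502
```

Call:
jog_arm:
  increments: "0 0 2 0 0 0 0; 0 0 2 0 0 0 0; 0 0 2 0 0 0 0; 0 0 1 0 0 0 0; 0 0 0 0 0 0 0; 0 0 0 0 0 0 0; 0 0 0 0 0 0 0; 0 0 0 0 0 0 0"

```text
clock: 71.6
eef_pos: [364.0, -14.2, 34.1]
tcp_rot: [3.14, 0.0, 1.611]
contact_force: [-0.5, 1.0, -1.3]
opening: 0.5
```

```bash
python3 - <<'E'
from h import *
st();snap('wrist','w33')
E
```

```text
t 71.6 [364.  -14.2  34.1] [3.14  0.    1.611] F [-0.5  1.  -1.3] op 0.5 q [-0.04  0.31  2.32 -0.    0.51 -0.08]
```

View pics/w33.png

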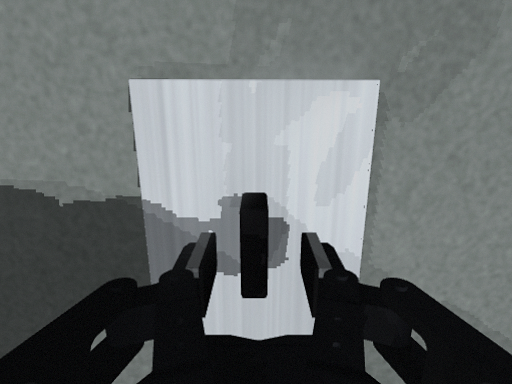

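The bar at (253,245) is between the jaws. I descend 19 mm and grip.

Call:
jog_arm:
  increments: "0 0 0.8 0 0 0 0; 0 0 0.7 0 0 0 0; 0 0 0.4 0 0 0 0; 0 0 0 0 0 0 0; 0 0 0 0 0 0 -0.4; 0 0 0 0 0 0 -0.7; 0 0 0 0 0 0 -1; 0 0 0 0 0 0 -1"
  squeeze: 80

```text
clock: 72.45
eef_pos: [363.4, -14.2, 14.6]
tcp_rot: [3.142, 0.0, 1.611]
contact_force: [-1.5, 0.1, 4.8]
opening: 0.15
```

Call:
jog_arm:
  increments: "0 0 0 0 0 0 -1; 0 0 0 0 0 0 -1; 0 0 0 0 0 0 -1; 0 0 0 0 0 0 -1; 0 0 0 0 0 0 -1; 0 0 0 0 0 0 -1; 0 0 0 0 0 0 -1; 0 0 0 0 0 0 -1"

```text
clock: 73.25
eef_pos: [363.4, -14.2, 14.6]
tcp_rot: [3.142, 0.0, 1.611]
contact_force: [-1.0, 0.4, 6.7]
opening: 0.147
```

Call:
jog_arm:
  increments: "0 0 -1 0 0 0 -1; 0 0 -2 0 0 0 -1; 0 0 -2 0 0 0 -1; 0 0 -2.5 0 0 0 -1; 0 0 -2.5 0 0 0 -1; 0 0 -2.5 0 0 0 -1; 0 0 -2 0 0 0 -1; 0 0 0 0 0 0 -1"

```text
clock: 74.05
eef_pos: [365.0, -14.3, 162.0]
tcp_rot: [3.136, 0.0, 1.611]
contact_force: [0.3, -0.6, -2.2]
opening: 0.147
```

```bash
python3 - <<'E'
from h import *
st();im,ci=snap('wrist','w34')
rows([(563.4,252.5,160,1.616),(563.4,252.5,160,1.616)],[13,3],-1)
E
```

```text
t 74.05 [365.  -14.3 162. ] [3.136 0.    1.611] F [ 0.3 -0.6 -2.2] op 0.147 q [-0.04  0.03  2.22 -0.    0.88 -0.08]
1.99 1.61 0.01 0 0 -0 -1; 1.99 1.61 0.01 0 0 -0 -1; 1.99 1.61 0.01 0 0 -0 -1; 1.99 1.62 0.01 0 0 -0 -1; 1.99 1.62 0.01 0 0 -0 -1; 1.99 1.62 0.01 0 0 -0 -1; 1.98 1.62 0.01 0 0 -0 -1; 1.98 1.62 0.01 0 0 -0 -1
1.98 1.62 0.01 0 0 -0 -1; 1.98 1.62 0.01 0 0 -0 -1; 1.98 1.62 0.01 0 0 -0 -1; 1.98 1.62 0.01 0 0 -0 -1; 1.98 1.62 0.01 0 0 -0 -1; 0 0 0 -0 -0 -0 -1; -0 -0 -0 -0 -0 -0 -1; 0 0 0 -0 -0 -0 -1
```

View pics/w34.png

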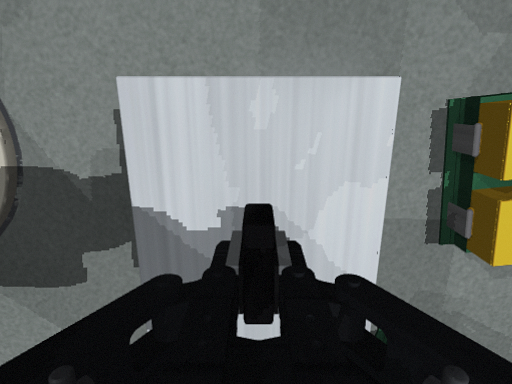

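The lid is held level, with its top edge at row 77 and level. I carry it to the tin.

```bash
python3 - <<'E'
from h import *
for f,b in [('w5',(150,60,380,300)),('w14',(150,0,512,240)),('w20',(90,70,330,235)),('w7',(100,120,340,280))]:
    im,ci=load(f);hsv=cv2.cvtColor(im,cv2.COLOR_RGB2HSV);H,S,V=cv2.split(hsv)
    print(f);rect(ci,(H>105)&(H<130)&(S>100),56,b)
E
```

```text
w5
c [563.4 252.5] short/long [118.1 158.4] yaw 0.046
w14
c [563.2 251.8] short/long [116.8 157.6] yaw 0.047
w20
c [563.  251.9] short/long [117.3 157.7] yaw 0.043
w7
c [560.6 251.7] short/long [123.3 158. ] yaw 0.049
```

Call:
jog_arm:
  increments: "2 1.6 0 0 0 0 -1; 2 1.6 0 0 0 0 -1; 2 1.6 0 0 0 0 -1; 2 1.6 0 0 0 0 -1; 2 1.6 0 0 0 0 -1; 2 1.6 0 0 0 0 -1; 2 1.6 0 0 0 0 -1; 2 1.6 0 0 0 0 -1"

```text
clock: 74.9
eef_pos: [484.5, 151.5, 157.9]
tcp_rot: [-3.139, 0.001, 1.611]
contact_force: [0.5, -0.3, -0.8]
opening: 0.143
```

Call:
jog_arm:
  increments: "2 1.6 0 0 0 0 -1; 2 1.6 0 0 0 0 -1; 2 1.6 0 0 0 0 -1; 2 1.6 0 0 0 0 -1; 1.9 1.6 0 0 0 0 -1; 0 0 0 0 0 0 -1; 0 0 0 0 0 0 -1; 0 0 0 0 0 0 -1"

```text
clock: 75.7
eef_pos: [559.7, 252.0, 158.2]
tcp_rot: [-3.139, 0.001, 1.611]
contact_force: [-0.3, -0.1, -1.6]
opening: 0.146
```

```bash
python3 - <<'E'
from h import *
st()
rows([(563.4,253.5,120,1.614),(563.4,253.5,85,1.614)],[3,3],-1)
E
```

```text
t 75.7 [559.7 252.  158.2] [-3.139e+00  1.000e-03  1.611e+00] F [-0.3 -0.1 -1.6] op 0.146 q [ 0.42  0.41  1.72 -0.    1.01  0.38]
0.05 0.13 1.27 -0.001 0 -0.001 -1; 0.05 0.13 1.27 -0.001 0 -0.001 -1; 0.04 0.13 1.27 -0.001 0 -0.001 -1; -0 -0 1.17 -0 -0 -0 -1; -0 -0 1.17 -0 -0 -0 -1; -0 -0 1.17 -0 -0 -0 -1; 0 0 0 0 0 0 -1; 0 0 0 0 0 0 -1
```

Call:
jog_arm:
  increments: "0 0.15 1.3 0 0 0 -1; 0 0.15 1.3 0 0 0 -1; 0.05 0.1 1.3 0 0 0 -1; 0 0 1.2 0 0 0 -1; 0 0 1.2 0 0 0 -1; 0 0 0 0 0 0 -1; 0 0 0 0 0 0 -1; 0 0 0 0 0 0 -1"

```text
clock: 76.5
eef_pos: [565.2, 253.8, 96.9]
tcp_rot: [3.141, -0.0, 1.611]
contact_force: [0.5, 0.1, -1.2]
opening: 0.15
```

```bash
python3 - <<'E'
from h import *
st();snap('wrist','w35');snap('scene','s35')
a=cv2.imread('pics/s35.png');cv2.imwrite('pics/s35c.png',cv2.resize(a[120:280,220:400],None,fx=3.3,fy=3.3,interpolation=cv2.INTER_NEAREST))
E
```

```text
t 76.5 [565.2 253.8  96.9] [ 3.141 -0.     1.611] F [ 0.5  0.1 -1.2] op 0.15 q [ 0.42  0.49  1.75 -0.    0.9   0.38]
```

View pics/w35.png

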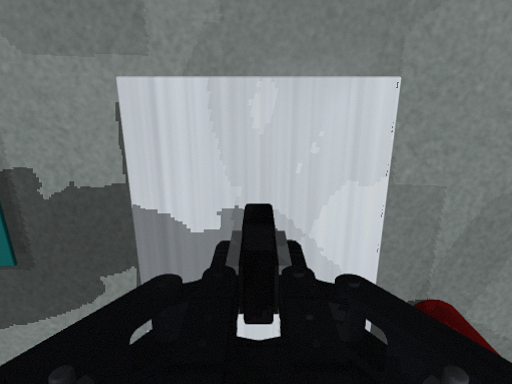

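View pics/s35c.png

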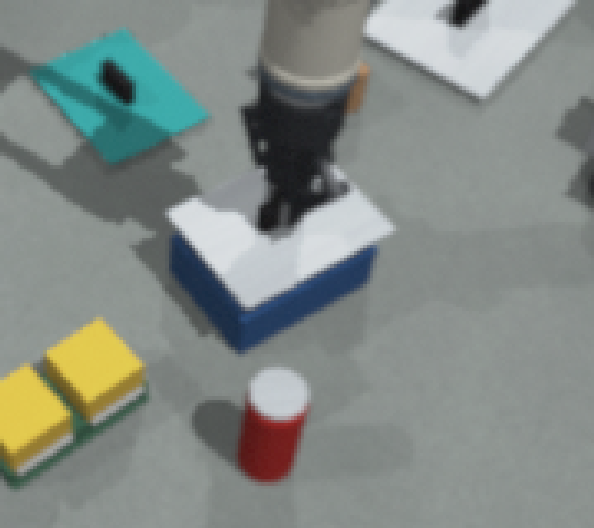

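The lid is held level above the tin, aligned in both views. I nudge it 2 mm and lower.

Call:
jog_arm:
  increments: "-0.07 -0.19 0.5 0 0 0 -1; 0 0 0.8 0 0 0 -1; 0 0 0.5 0 0 0 -1; 0 0 0.4 0 0 0 -1; 0 0 0.3 0 0 0 -1; 0 0 0 0 0 0 -1; 0 0 0 0 0 0 -1; 0 0 0 0 0 0 -1"

```text
clock: 77.4
eef_pos: [563.1, 252.9, 71.6]
tcp_rot: [3.141, -0.0, 1.611]
contact_force: [-0.0, -0.5, -1.5]
opening: 0.148
```

Call:
jog_arm:
  increments: "0 0 0.2 0 0 0 -1; 0 0 0.2 0 0 0 -1; 0 0 0.1 0 0 0 -1; 0 0 0 0 0 0 -1; 0 0 0 0 0 0 -1; 0 0 0 0 0 0 -1; 0 0 0 0 0 0 -1; 0 0 0 0 0 0 -1"

```text
clock: 78.2
eef_pos: [563.0, 252.8, 66.4]
tcp_rot: [3.142, -0.0, 1.611]
contact_force: [0.1, 0.4, -1.2]
opening: 0.145
```

Call:
jog_arm:
  increments: "0 0 0.1 0 0 0 -1; 0 0 0.1 0 0 0 -1; 0 0 0 0 0 0 -1; 0 0 0 0 0 0 -1; 0 0 0 0 0 0 -0.5; 0 0 0 0 0 0 0; 0 0 0 0 0 0 0; 0 0 0 0 0 0 0"

```text
clock: 79.0
eef_pos: [563.0, 252.8, 64.3]
tcp_rot: [3.142, -0.0, 1.611]
contact_force: [-1.0, -1.0, 0.3]
opening: 0.499
```

Call:
jog_arm:
  increments: "0 0 -1 0 0 0 0; 0 0 -2 0 0 0 0; 0 0 -4 0 0 0 0; 0.5 0 -4 0 0 0 0; 0.7 0 -4 0 0 0 0; 0.7 0 -4 0 0 0 0; 0.7 0 -3 0 0 0 0; 0.6 0 -2 0 0 0 0"

```text
clock: 79.8
eef_pos: [562.2, 285.4, 308.3]
tcp_rot: [3.138, -0.002, 1.611]
contact_force: [1.1, 0.0, -0.2]
opening: 0.501
```

Call:
jog_arm:
  increments: "0 0 0 0 0 0 0; 0 0 0 0 0 0 0; 0 0 0 0 0 0 0; 0 0 0 0 0 0 0; 0 0 0 0 0 0 0; 0 0 0 0 0 0 0; 0 0 0 0 0 0 0; 0 0 0 0 0 0 0"

```text
clock: 80.6
eef_pos: [561.7, 284.8, 304.3]
tcp_rot: [-3.141, 0.0, 1.611]
contact_force: [0.8, -0.5, 0.7]
opening: 0.5
```

```bash
python3 - <<'E'
from h import *
st();im,ci=snap('wrist','w36');snap('top','t36');snap('scene','s36')
hsv=cv2.cvtColor(im,cv2.COLOR_RGB2HSV);H,S,V=cv2.split(hsv)
for z in (58,60,62): rect(ci,(S<40)&(V>165),z,(150,60,360,270))
E
```

```text
t 80.6 [561.7 284.8 304.3] [-3.141  0.     1.611] F [ 0.8 -0.5  0.7] op 0.5 q [0.47 0.3  1.54 0.   1.3  0.43]
c [564.5 250.5] short/long [130.2 170.1] yaw 0.038
c [564.5 251.1] short/long [129.6 169.2] yaw 0.038
c [564.5 251.6] short/long [128.9 168.4] yaw 0.038
```

View pics/w36.png

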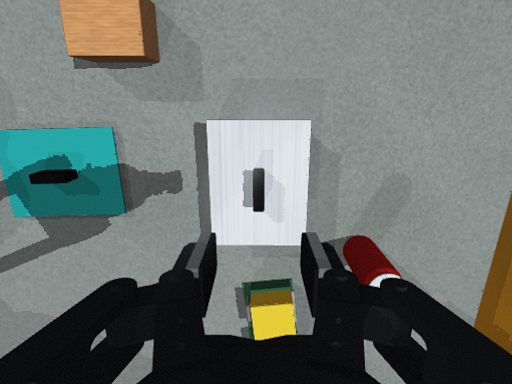

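View pics/t36.png

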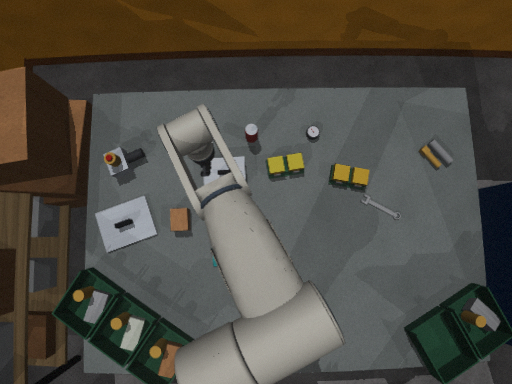

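View pics/s36.png

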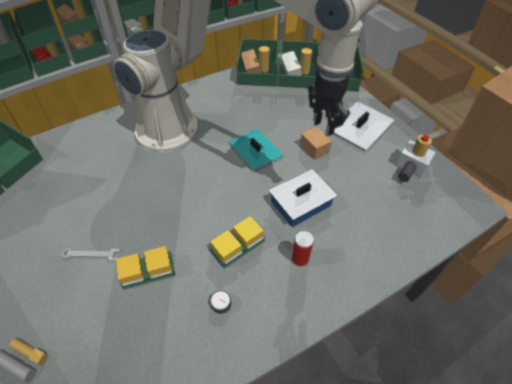

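The lid is seated at (564.5,251.1), yaw 0.038, about 1.5 mm from the tin's centre (563.2,252.1). All four covers are shut in the top and scene views, the bystanders are where they were, and the gripper is clear. I hand in.

```bash
python3 - <<'E'
from h import *
r.sign_off(); st()
E
```

```text
the job is handed in; nothing more can be done
the job is handed in; nothing more can be done
```

I took the lid off the tin and moved all four brass fittings into pockets a0, a1, b0 and b1, one in each. I then pressed the four yellow covers shut and put the lid back on the empty tin. The job was handed in at about 81 s of the 210 s allowed, and no verdict was reported.

- **Lid:** it measured about 1.5 mm and under 0.01 rad from the tin's position, and its plate size matches the seated height. While it was set aside it was knocked about 37 mm, and I found it again with the wrist camera before gripping it.
- **Fittings:** each one was seen standing upright in its pocket before its cover was closed. I could not see them again after that.
- **Covers:** each met a firm stop when pressed, at 25–30 N (49 N on b0), above the stated 5–12 N. All four stayed shut in the last scene and top pictures, but I could not read their angles directly.
- **Bystanders:** the spanner, red can, carton and gauge look unmoved in the last views. I judged this by eye and did not measure it.
- **Gripper:** it was clear of everything, about 300 mm above the table, at hand-in.

None of the checks failed or disagreed.

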